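Clear a modelling place after the pottery class

TASK

Clear this modelling place: take the fired tiles off the overlapping pile one at a time from the top, without dragging the ones beneath, and set each down gently, flat and fully on the slatted drying rack, side by side. Put every modelling tool from the leaning rest into a well of the wooden tool block, foot down and metal end up, and leave the block standing upright. Do not disturb the clay bird and the cup.

Things in the scene. Friction and masses are not known exactly. Their poses are not given: they have to be found in the camera images.
- tile_low_c (a point): Fired terracotta tile with a blue glazed panel, 120 x 56 x 16 mm (own x, y, z), about 0.2 kg; lowest of the three, flat on the table. In the pile a tile beneath sticks out past the edges of the one above by up to some 35 mm. The point is the tile's centre, 8 mm above its underside; x along its length, z up.
- tile_low: The same blue tile as a body; origin at the centre of its underside.
- tile_mid_c (a point): Fired terracotta tile with a yellow glazed panel, 120 x 56 x 16 mm (own x, y, z), about 0.2 kg; the middle one, flat on the blue one, shifted and turned. In the pile a tile beneath sticks out past the edges of the one above by up to some 35 mm. The point is the tile's centre, 8 mm above its underside; x along its length, z up.
- tile_mid: The same yellow tile as a body; origin at the centre of its underside.
- tile_top_c (a point): Fired terracotta tile with a green glazed panel, 120 x 56 x 16 mm (own x, y, z), about 0.2 kg; uppermost at the start, flat on the yellow one, shifted and turned. In the pile a tile beneath sticks out past the edges of the one above by up to some 35 mm. The point is the tile's centre, 8 mm above its underside; x along its length, z up.
- tile_top: The same green tile as a body; origin at the centre of its underside.
- rack_top (a point): Low drying rack of wooden slats, fixed, 170 x 260 mm (own x, y), 18 mm high. The point is the centre of its flat upper face; x away from the robot, z up. Three tiles lying along its x, 85 mm apart in y, fit with room for fingers between them. It stands left or right of the pile; the tool rest is on the other side.
- tool1_c (a point): Modelling tool (light wood handle, wire loop), may be absent (None): round handle 14 mm thick, 150 mm long, thin metal end on top, 190 mm overall, 35 g. Point: middle of the handle, 75 mm from its foot; z runs from foot to metal end. Starts leaning in the tool rest, metal end up and away from the robot, 0.61 rad off vertical; grip it about 125 mm from the foot, above the cross bar.
- tool1: The same modelling tool as a body; origin at the centre of its foot.
- tool2_c (a point): Modelling tool (mid-brown handle, flat blade), may be absent (None): round handle 14 mm thick, 150 mm long, thin metal end on top, 190 mm overall, 35 g. Point: middle of the handle, 75 mm from its foot; z runs from foot to metal end. Starts leaning in the tool rest, metal end up and away from the robot, 0.61 rad off vertical; grip it about 125 mm from the foot, above the cross bar.
- tool2: The same modelling tool as a body; origin at the centre of its foot.
- tool3_c (a point): Modelling tool (red handle, wire loop), may be absent (None): round handle 14 mm thick, 150 mm long, thin metal end on top, 190 mm overall, 35 g. Point: middle of the handle, 75 mm from its foot; z runs from foot to metal end. Starts leaning in the tool rest, metal end up and away from the robot, 0.61 rad off vertical; grip it about 125 mm from the foot, above the cross bar.
- tool3: The same modelling tool as a body; origin at the centre of its foot.
- tool4_c (a point): Modelling tool (dark brown handle, flat blade), may be absent (None): round handle 14 mm thick, 150 mm long, thin metal end on top, 190 mm overall, 35 g. Point: middle of the handle, 75 mm from its foot; z runs from foot to metal end. Starts leaning in the tool rest, metal end up and away from the robot, 0.61 rad off vertical; grip it about 125 mm from the foot, above the cross bar.
- tool4: The same modelling tool as a body; origin at the centre of its foot.
- block_top (a point): Wooden tool block, loose, 0.8 kg, 70 x 200 x 90 mm (own x, y, z), with four square wells open upward, 27 mm wide and 78 mm deep, in a row along its y at y = -75, -25, 25 and 75 mm, x = 0. The point is the centre of its upper face; z up. It may get knocked aside.
- tool_rest: Fixed plywood rest for the tools, 130 x 230 mm, 95 mm high; origin: centre of its underside, x away from the robot. A cross bar along y (33 mm to +x, 82 mm high) carries the handles 92 mm from their feet; four places at y = -75, -25, 25, 75 mm with small side guides and a 22 mm high stop before the feet: lift tools straight up, at least 60 mm, to clear it.
- bird: Bystander: small brown clay bird, 62 mm across, 88 mm high. Origin: under its centre.
- water_cup: Bystander: white cup, 70 mm across, 85 mm high. Origin: under its centre.
Not all that is in view belongs to the job. Leave any green look-alike of the tool1 alone. What is shaped like the tile_low but red is not meant.

How it is judged:
By the outcome, as a careful person would: the job done as asked, in the order asked, and still so for the second after the job is handed in, with the robot touching nothing.
Of tool1, tool2, tool3, tool4 only 2 to 4 are there at a start; the rules pass over those that are not, and their reading is None.
At some moment in a run one of tool_block may be knocked a few centimetres aside while the robot is not near it.
It also fails if it takes over 210 s, if anything falls off the work surface, if the arm or the gripper's body presses on something with over 40 N, if the wrist force passes 120 N, or if a joint passes its speed limit or range.

ROBOT

A 6-joint arm with a two-finger parallel gripper is mounted at the origin on the work surface. World frame = base frame: x ahead of the robot, y to its left, z up, the work surface at z = 0. Lengths are in m, angles in rad, forces in N, time in s.
With the tool pointing down it reaches from about 0.325 to 0.9 m from the base axis. Payload 6.1 kg.
Tool frame: the origin (TCP) lies at the very end of the fingers, on their centre line; the grasp point (between the pads) lies 19 mm behind it (grasp_offset is the distance from the TCP to the grasp point, in m); y points along the fingers, x is the direction in which the jaws open and shut, and the axes are right-handed (so a half turn about y gives the same grasp; the last joint's range is limited). The gripper opens to 85 mm and grips with 20 to 120 N. Pads are 22 mm wide; open, the fingers measure 114 mm over their backs; the gripper's body (76 mm by 85 mm) begins 54 mm behind the grasp point. The pads swing forward as they close: fully open they stand 13 mm farther back than shut.
Start: joints at [-1.23, 0.22, 1.526, -0, 1.395, -0.126], TCP at [0.281, -0.558, 0.231] pointing down, gripper open.
Joint ranges: [-2.98, 2.98], [-0.91, 2.08], [0.09, 2.57], [-1.24, 4.39], [0.2, 2.65], [-2.68, 2.68]. Speed limits (rad/s): [2.57, 2.57, 3.01, 3.14, 3.14, 3.14].

INTERFACE

Orientations are given as a unit quaternion [w, x, y, z].
In Python, from station import * gives the robot as it stands.
- The arm moves only by the tool send_rows, never from a script. Its argument "deltas" is a list of rows, each a list of 7 numbers: the turn, a rotation vector about the tool's x, y, z in rad, then the shift along the tool's x, y, z in mm, then the opening, from 0 (shut) to 1 (fully open). In form: [[wx, wy, wz, dx, dy, dz, grip], ...]. A call has 1 to 5 rows; each row is the pose to reach, as a shift and turn from the pose measured when the call began, along the tool's axes at that moment; what a row does not reach only later rows make up. A row lasts 1/12 s, in which the tool goes at most 41.7 mm and 7.16 degrees, less where a joint would pass 70% of its speed; a pose out of reach is approached as far as the arm can. A call with a gripper value outside its range is refused whole. The fingers move at their own pace and stop on an object; "grip_force" is the grip in N (left out, the last holds). Time passes only in rows, so rows that repeat a pose let the fingers close. It gives the time, the measured TCP pose, the force and the opening at its end, in the units of the state.
- get_obs(): the state, without advancing time (a new reading comes with each control period).
- capture(name): name is "side" or "top"; returns the picture (400x640x3 uint8, red, green, blue); there is no depth.
- camera_info(name): a dict with "K" (3x3 intrinsics, pixels), "eye" and "rotation" of the camera in the world. Camera axes: x right, y down, z forward; pixel columns grow to the right and rows downward; lengths in m; the calibration is good to about 2 mm. A picture is of the moment at which its call begins. camera_info takes no time and is no camera call.
- job_done(): hands the job in, once; it reports no verdict.
The state is a dict: "time": time; "qpos": joint angles; "dq": joint speeds; "joint_torque": joint torques, N m; "position": TCP position; "eef_rot": TCP orientation; "contact_force": force on the tool from outside, world axes, zero at the start; "moment": the same for the moment, N m; "finger_gap": finger opening in m.
Only numpy, scipy, OpenCV 4.12 (cv2) and the standard library are available. Lean on these libraries where they do the work, as an engineer would, in place of code of your own. Each camera call takes 0.05 s, during which the arm holds its last target. There are 200 camera calls.

## Working session

There is one attempt and no reset: what is moved stays moved. The work goes in short steps, Python scripts to look and compute and a tool call to move; the robot and the scene stay as the last step left them, time stands still between calls to the robot, and variables do not carry over. Pictures are saved under pics/ and viewed, about 12 in all and at most 16, crops included, and the job is handed in when it is done.

Besides the shell and the picture viewer there is one more tool, called as a command line: name --pt "numbers of a row" for each row, then --argument value for the rest. send_rows: Moves the arm, as the interface text tells. Its arguments: {"type":"object","properties":{"deltas":{"type":"array"},"grip_force":{"type":"number"}},"required":["deltas"]}

```bash
mkdir -p pics; ls; python3 - <<'E'
from station import *
import cv2
print(get_obs())
for n in("top","side"):
    im=capture(n);cv2.imwrite(f"pics/{n}0.png",im[:,:,::-1]);print(camera_info(n))
E
```

```text
pics
{'time': 0.0, 'qpos': array([-1.23008981e+00,  2.21232656e-01,  1.52762700e+00, -2.61780459e-05,
        1.39470342e+00, -1.26072089e-01]), 'dq': array([-0.00014331,  0.0009864 ,  0.00010373, -0.00060335, -0.00083008,
        0.00011223]), 'joint_torque': array([ 1.17336287e-03, -4.96898818e+01, -3.89402032e+01, -8.52381436e-05,
        1.10262845e-02, -3.04358437e-06]), 'position': array([ 0.28105471, -0.55755273,  0.23018679]), 'eef_rot': array([ 0.60251267, -0.60165284,  0.37135262, -0.37025611]), 'contact_force': array([ 0.57225871, -0.56298749,  0.87641184]), 'moment': array([ 0.03649587, -0.01983218, -0.0278982 ]), 'finger_gap': 0.0852843197945434}
{'K': array([[437.51595414,   0.        , 313.63647724],
       [  0.        , 437.51595414, 196.29098027],
       [  0.        ,   0.        ,   1.        ]]), 'eye': array([ 0.26788507, -0.0104854 ,  1.08169588]), 'rotation': array([-0.04747758,  0.71287783, -0.69801745,  0.04819465])}
{'K': array([[436.20107965,   0.        , 320.3905867 ],
       [  0.        , 436.20107965, 197.12358591],
       [  0.        ,   0.        ,   1.        ]]), 'eye': array([0.03652285, 0.61543538, 0.99954406]), 'rotation': array([ 0.08777001, -0.26095051,  0.90515409, -0.32387857])}
```

```bash
cd pics; python3 -c "
import cv2
for n in('top','side'):
    a=cv2.imread(n+'0.png');cv2.imwrite(n+'0b.png',cv2.resize(a,(800,500),interpolation=cv2.INTER_CUBIC))"
```

```text
(no output)
```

View pics/top0b.png

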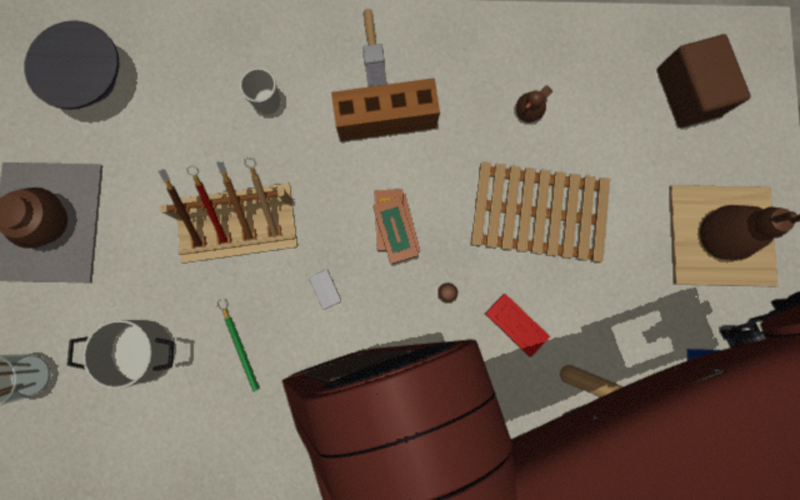

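View pics/side0b.png

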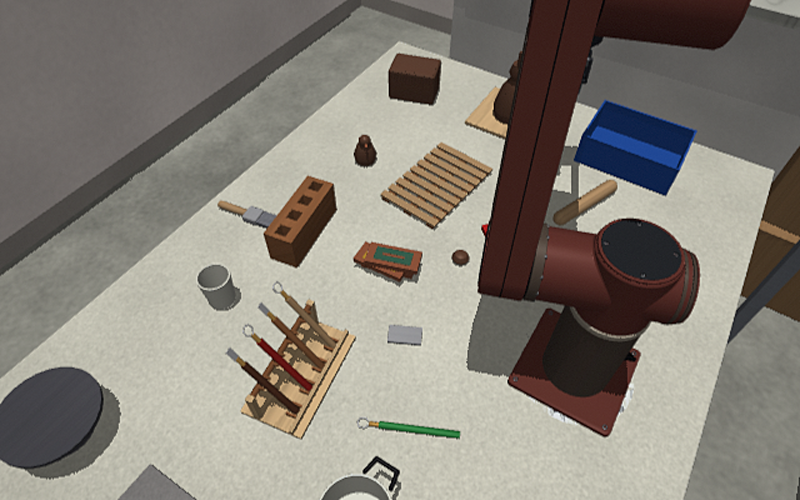

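The top view, with up = +x and left = +y, shows four tools in the rest at left (160–290, 160–260 px), the pile at (397,226), the rack at (540,212), the block at (386,105), the cup at (258,88) and the bird at (532,105). The side view agrees. Next I'll take enlarged crops.

```bash
cd pics; python3 -c "
import cv2
a=cv2.imread('top0.png')
c=lambda x0,y0,x1,y1,s:cv2.resize(a[y0:y1,x0:x1],None,fx=s,fy=s,interpolation=cv2.INTER_CUBIC)
cv2.imwrite('c1.png',c(260,60,500,215,3.3333))
cv2.imwrite('c2.png',c(120,115,245,215,6))
cv2.imwrite('c3.png',c(290,140,345,220,7))
"
```

```text
(no output)
```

View pics/c1.png

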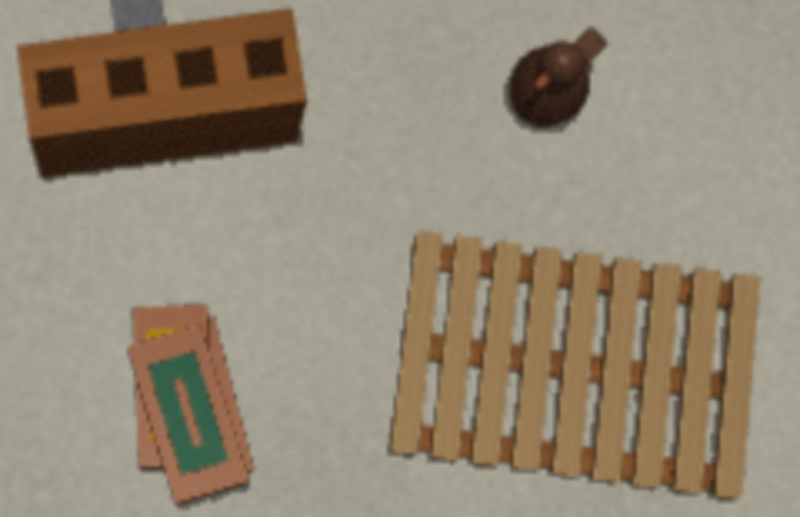

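View pics/c2.png

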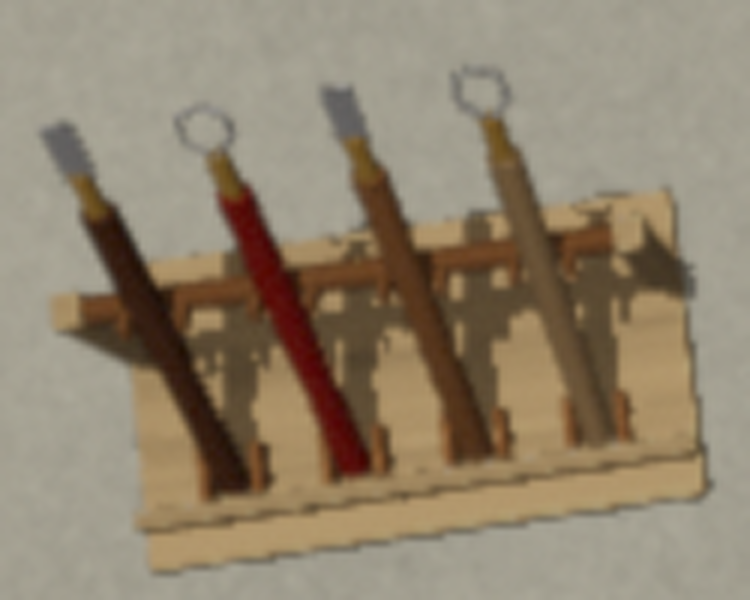

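View pics/c3.png

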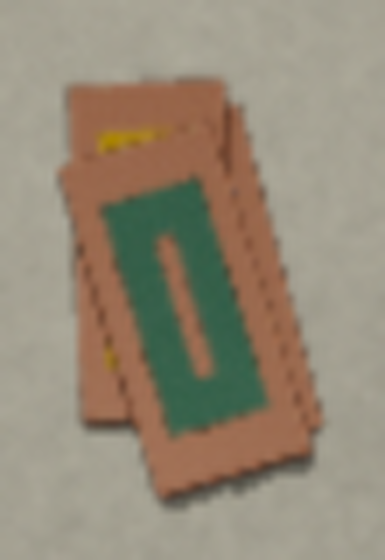

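```bash
cat > h.py <<'E'
import numpy as np
from station import *
from scipy.spatial.transform import Rotation as R
def rot(q): return R.from_quat([q[1],q[2],q[3],q[0]])
def px2w(name,uv,z):
    c=camera_info(name); uv=np.atleast_2d(uv).astype(float)
    d=np.c_[uv,np.ones(len(uv))]@np.linalg.inv(c['K']).T
    r=c['rotation']; r=rot(r) if np.ndim(r)==1 else R.from_matrix(r)
    d=r.apply(d); e=np.array(c['eye'])
    return e+d*((z-e[2])/d[:,2])[:,None]
def w2px(name,p):
    c=camera_info(name); r=rot(c['rotation'])
    q=r.inv().apply(np.atleast_2d(p)-c['eye'])@c['K'].T
    return q[:,:2]/q[:,2:]
E
python3 - <<'E'
from h import *
np.set_printoptions(precision=4,suppress=True)
def cr(p,s,o): return np.array(p)/s+np.array(o)
def rect(t,P):
    print(t,'c',P.mean(0),'sides',np.linalg.norm(np.roll(P,-1,0)-P,axis=1), 'dirs',[round(float(np.arctan2(*(np.roll(P,-1,0)-P)[i,[1,0]])),3) for i in range(4)])
rect('green',px2w('top',cr([(62,170),(205,125),(312,455),(165,498)],7,(290,140)),.048))
rect('block',px2w('top',cr([(18,45),(293,10),(307,100),(30,138)],10/3,(260,60)),.09))
print(px2w('top',cr([(56,87),(127,77),(197,67),(266,58)],10/3,(260,60)),.09))
rect('rack',px2w('top',cr([(417,232),(760,276),(740,498),(390,452)],10/3,(260,60)),.018))
print('handle top',px2w('top',cr([(100,213),(237,192),(372,172),(507,155)],6,(120,115)),.138))
print('feet',px2w('top',cr([(230,485),(352,468),(474,455),(597,437)],6,(120,115)),.015))
print('front edge',px2w('top',cr([(155,572),(708,492)],6,(120,115)),0))
print('bar ends',px2w('top',cr([(62,308),(612,237)],6,(120,115)),.082))
o=get_obs();print(rot(o['eef_rot']).as_matrix())
E
```

```text
green c [ 0.4376 -0.0164  0.048 ] sides [0.0517 0.1201 0.0521 0.1188] dirs [-1.239, -2.815, 1.878, 0.324]
block c [0.6765 0.0074 0.09  ] sides [0.1983 0.0679 0.1982 0.0696] dirs [-1.416, -2.984, 1.735, 0.158]
[[ 0.6645  0.0827  0.09  ]
 [ 0.673   0.0324  0.09  ]
 [ 0.6815 -0.0172  0.09  ]
 [ 0.6893 -0.0663  0.09  ]]
rack c [ 0.4873 -0.3041  0.018 ] sides [0.2586 0.1689 0.2585 0.1687] dirs [-1.681, 3.022, 1.46, -0.119]
handle top [[0.4901 0.3824 0.138 ]
 [0.4991 0.3326 0.138 ]
 [0.5077 0.2834 0.138 ]
 [0.5152 0.234  0.138 ]]
feet [[0.4062 0.3718 0.015 ]
 [0.4143 0.3222 0.015 ]
 [0.4208 0.2725 0.015 ]
 [0.4293 0.2225 0.015 ]]
front edge [[0.3712 0.4056 0.    ]
 [0.4095 0.1785 0.    ]]
bar ends [[0.4653 0.4175 0.082 ]
 [0.498  0.2059 0.082 ]]
[[ 0.45   -0.0006  0.893 ]
 [-0.893   0.0017  0.45  ]
 [-0.0018 -1.      0.0002]]
```

```bash
cat >> h.py <<'E'
def pose(x,y,z,a,t=0):
    M=np.array([[np.cos(a),0,-np.sin(a)],[np.sin(a),0,np.cos(a)],[0,-1,0]])
    return np.array([x,y,z]),R.from_matrix(M)*R.from_rotvec([t,0,0])
def plan(*wps):
    "delta of each waypoint (x,y,z,a,t) from the one before, in tool axes"
    o=get_obs();p,r=o['position'],rot(o['eef_rot'])
    for w in wps:
        q,s=pose(*w); d=r.inv().apply(q-p)*1000; v=(r.inv()*s).as_rotvec()
        print(np.round(v,3).tolist(),np.round(d,1).tolist(),'dist',round(float(np.linalg.norm(d)))); p,r=q,s
E
python3 - <<'E'
from h import *
plan((.36,-.29,.23,-1.245),(.4376,-.0164,.13,-1.245),(.4376,-.0164,.028,-1.245))
E
```

```text
[-0.0, 0.141, -0.002] [-203.4, 0.7, 190.9] dist 279
[0.0, 0.0, 0.0] [-234.4, 100.0, 161.1] dist 301
[0.0, 0.0, 0.0] [0.0, 102.0, 0.0] dist 102
```

send_rows --pt "0 0.07 0 -29 0 27 0.85" --pt "0 0.141 0 -58 0 54 0.85" --pt "0 0.141 0 -87 0 81 0.85" --pt "0 0.141 0 -116 0 109 0.85" --pt "0 0.141 0 -145 0 136 0.85" --grip_force 50

```text
time: 0.52
position: [0.3372, -0.3649, 0.2299]
eef_rot: [0.575, -0.574, 0.413, -0.412]
contact_force: [0.4, 0.1, -0.3]
finger_gap: 0.0725
```

```bash
python3 - <<'E'
from h import *
plan((.4376,-.0164,.13,-1.245),(.4376,-.0164,.028,-1.245))
E
```

```text
[0.0, -0.001, -0.003] [-297.9, 100.7, 206.4] dist 376
[0.0, 0.0, 0.0] [0.0, 102.0, 0.0] dist 102
```

send_rows --pt "0 0 0 -33 8 23 0.85" --pt "0 0 0 -66 16 46 0.85" --pt "0 0 0 -99 24 69 0.85" --pt "0 0 0 -132 32 92 0.85" --pt "0 0 0 -165 40 115 0.85"

```text
time: 0.93
position: [0.3933, -0.1697, 0.1898]
eef_rot: [0.575, -0.574, 0.413, -0.412]
contact_force: [1.3, -0.1, -0.5]
finger_gap: 0.0724
```

```bash
python3 - <<'E'
from h import *
plan((.4376,-.0164,.13,-1.245),(.4376,-.0164,.028,-1.245))
E
```

```text
[-0.0, -0.001, -0.003] [-130.9, 60.2, 90.9] dist 170
[0.0, 0.0, 0.0] [0.0, 102.0, 0.0] dist 102
```

send_rows --pt "0 0 0 -33 15 23 0.85" --pt "0 0 0 -66 30 46 0.85" --pt "0 0 0 -100 45 70 0.85" --pt "0 0 0 -131 60 91 0.85" --pt "0 0 0 -131 60 91 0.85"

```text
time: 1.35
position: [0.4363, -0.0108, 0.1273]
eef_rot: [0.576, -0.574, 0.414, -0.409]
contact_force: [-0.9, 0.7, 0.1]
finger_gap: 0.0726
```

send_rows --pt "0 0 0 0 25 0 0.85" --pt "0 0 0 0 50 0 0.85" --pt "0 0 0 0 65 0 0.85" --pt "0 0 0 0 70 0 0.85" --pt "0 0 0 0 70 0 0.85"

```text
time: 1.77
position: [0.4345, -0.0103, 0.0559]
eef_rot: [0.575, -0.575, 0.415, -0.408]
contact_force: [1.0, -0.3, -0.1]
finger_gap: 0.0727
```

```bash
python3 - <<'E'
from h import *
import cv2
plan((.4376,-.0164,.028,-1.245))
a=capture('side'); a=a[170:270,250:380]
cv2.imwrite('pics/s1.png',cv2.resize(a[:,:,::-1],None,fx=5,fy=5,interpolation=cv2.INTER_CUBIC))
E
```

```text
[0.006, 0.003, -0.009] [7.0, 27.8, 1.2] dist 29
```

View pics/s1.png

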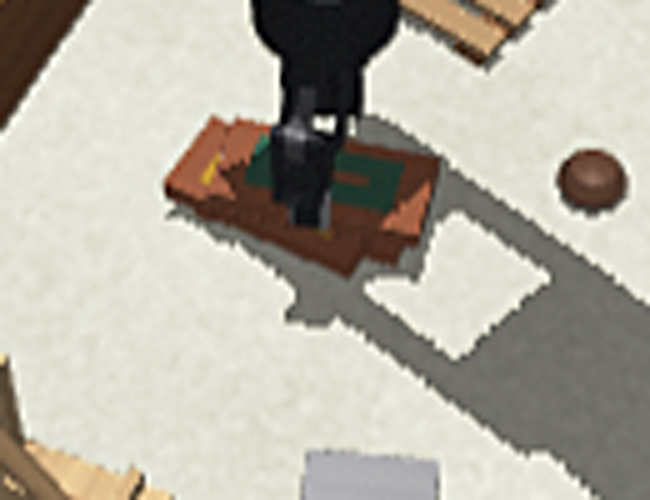

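The fingers straddle the green tile above its middle. I'll correct the 7 mm sideways offset, then go down.

send_rows --pt "0.006 0.003 -0.009 7 0 1 0.85" --pt "0.006 0.003 -0.009 7 7 1 0.85" --pt "0.006 0.003 -0.009 7 15 1 0.85" --pt "0.006 0.003 -0.009 7 22 1 0.85" --pt "0.006 0.003 -0.009 7 22 1 0.85"

```text
time: 2.23
position: [0.4374, -0.0167, 0.0336]
eef_rot: [0.574, -0.574, 0.412, -0.412]
contact_force: [-1.0, -0.5, -1.1]
finger_gap: 0.0729
```

send_rows --pt "0 0 0 0 2 0 0.85" --pt "0 0 0 0 4 0 0.85" --pt "0 0 0 0 5 0 0.85" --pt "0 0 0 0 5 0 0.85"

```text
time: 2.57
position: [0.4373, -0.0166, 0.0284]
eef_rot: [-0.574, 0.574, -0.412, 0.412]
contact_force: [-0.2, 0.0, -0.3]
finger_gap: 0.0726
```

```bash
python3 - <<'E'
from h import *
plan((.4376,-.0164,.028,-1.245));print(get_obs()['contact_force'])
E
```

```text
[0.0, -0.0, -0.0] [-0.1, 0.4, 0.4] dist 1
[-0.1965174   0.02091268 -0.31940923]
```

send_rows --pt "0 0 0 0 0 0 0.5" --pt "0 0 0 0 0 0 0.4" --pt "0 0 0 0 0 0 0.4" --pt "0 0 0 0 0 0 0.4" --pt "0 0 0 0 0 0 0.4" --grip_force 50

```text
time: 2.98
position: [0.4378, -0.0167, 0.0288]
eef_rot: [0.575, -0.574, 0.412, -0.413]
contact_force: [-0.3, 0.5, 4.3]
finger_gap: 0.0548
```

send_rows --pt "0 0 0 0 -3 0 0.4" --pt "0 0 0 0 -8 0 0.4" --pt "0 0 0 0 -18 0 0.4" --pt "0 0 0 0 -25 0 0.4" --pt "0 0 0 0 -25 0 0.4"

```text
time: 3.4
position: [0.4392, -0.017, 0.0559]
eef_rot: [0.575, -0.574, 0.411, -0.414]
contact_force: [0.6, 0.0, -1.8]
finger_gap: 0.0547
```

```bash
python3 - <<'E'
from h import *
plan((.44,-.017,.11,-1.245),(.4778,-.3886,.11,-1.683),(.4778,-.3886,.0155,-1.683))
E
```

```text
[-0.003, -0.0, 0.002] [0.4, -54.1, 0.9] dist 54
[-0.0, 0.438, -0.0] [364.2, 0.0, -83.1] dist 374
[0.0, 0.0, 0.0] [0.0, 94.5, 0.0] dist 94
```

send_rows --pt "0 0 0 0 -15 0 0.4" --pt "0 0 0 0 -30 0 0.4" --pt "0 0 0 20 -45 -5 0.4" --pt "0 0 0 45 -54 -10 0.4" --pt "0 0 0 75 -54 -17 0.4"

```text
time: 3.82
position: [0.4486, -0.0939, 0.1126]
eef_rot: [0.576, -0.574, 0.409, -0.415]
contact_force: [0.6, 0.9, -1.6]
finger_gap: 0.0553
```

send_rows --pt "0 0 0 33 0 -8 0.4" --pt "0 0 0 66 0 -15 0.4" --pt "0 0 0 99 0 -23 0.4" --pt "0 0 0 120 0 -28 0.4" --pt "0 0 0 130 0 -30 0.4"

```text
time: 4.23
position: [0.4622, -0.2297, 0.1134]
eef_rot: [0.575, -0.574, 0.409, -0.416]
contact_force: [0.4, 0.5, -2.4]
finger_gap: 0.0547
```

```bash
python3 - <<'E'
from h import *
plan((.4778,-.3886,.11,-1.683),(.4778,-.3886,.0155,-1.683))
E
```

```text
[-0.009, 0.438, 0.005] [155.5, 4.1, -36.0] dist 160
[0.0, 0.0, 0.0] [0.0, 94.5, 0.0] dist 94
```

send_rows --pt "0 0.1 0 33 1 -8 0.4" --pt "0 0.2 0 66 2 -15 0.4" --pt "-0.005 0.3 0 99 3 -23 0.4" --pt "-0.009 0.38 0.005 130 4 -30 0.4" --pt "-0.009 0.438 0.005 155 4 -36 0.4"

```text
time: 4.65
position: [0.4777, -0.3897, 0.1098]
eef_rot: [0.47, -0.47, 0.529, -0.528]
contact_force: [0.3, 0.4, -2.1]
finger_gap: 0.0549
```

send_rows --pt "0 0 0 0 0 0 0.4" --pt "0 0 0 0 0 0 0.4"

```text
time: 4.82
position: [0.4775, -0.3903, 0.1094]
eef_rot: [0.47, -0.469, 0.529, -0.528]
contact_force: [-0.6, -0.1, -2.1]
finger_gap: 0.055
```

```bash
python3 - <<'E'
from h import *
plan((.4778,-.3886,.0155,-1.683))
E
```

```text
[0.001, -0.006, -0.001] [-1.6, 93.9, 0.2] dist 94
```

send_rows --pt "0 0 0 -1 25 0 0.4" --pt "0 0 0 -1 50 0 0.4" --pt "0 0 0 -1 70 0 0.4" --pt "0 0 0 -1 83 0 0.4" --pt "0 0 0 -1 86 0 0.4"

```text
time: 5.23
position: [0.4761, -0.386, 0.0203]
eef_rot: [0.47, -0.47, 0.531, -0.526]
contact_force: [-1.5, 0.4, -1.8]
finger_gap: 0.0551
```

send_rows --pt "0 0 0 0 2 0 0.4" --pt "0 0 0 0 4 0 0.4" --pt "0 0 0 0 6 0 0.4" --pt "0 0 0 0 7 0 0.4" --pt "0 0 0 0 7 0 0.4"

```text
time: 5.65
position: [0.4769, -0.3865, 0.015]
eef_rot: [0.47, -0.47, 0.53, -0.526]
contact_force: [-0.9, 2.5, 2.9]
finger_gap: 0.0548
```

```bash
python3 - <<'E'
from h import *
plan((.4778,-.3886,.0150,-1.683))
E
```

```text
[0.004, -0.004, -0.004] [2.0, 0.0, 1.1] dist 2
```

send_rows --pt "0 0 0 0 0 0 0.65" --pt "0 0 0 0 0 0 0.75" --pt "0 0 0 0 0 0 0.8" --pt "0 0 0 0 0 0 0.8"

```text
time: 5.98
position: [0.4772, -0.387, 0.0155]
eef_rot: [0.47, -0.47, 0.53, -0.527]
contact_force: [-0.5, -0.0, -0.7]
finger_gap: 0.0684
```

send_rows --pt "0 0 0 0 -15 0 0.8" --pt "0 0 0 0 -45 0 0.8" --pt "0 0 0 0 -80 0 0.8" --pt "0 0 0 0 -115 0 0.8" --pt "0 0 0 0 -150 0 0.8"

```text
time: 6.4
position: [0.4773, -0.3873, 0.1669]
eef_rot: [0.47, -0.47, 0.53, -0.527]
contact_force: [1.3, 0.8, -0.5]
finger_gap: 0.0681
```

```bash
python3 - <<'E'
from h import *
import cv2
a=capture('top')
cv2.imwrite('pics/t2.png',a[:,:,::-1])
b=cv2.resize(a[140:220,290:345,::-1],None,fx=7,fy=7,interpolation=cv2.INTER_CUBIC)
c=cv2.resize(a[120:220,370:500,::-1],(0,0),fx=3.2,fy=3.2,interpolation=cv2.INTER_CUBIC)
c=cv2.copyMakeBorder(c,0,560-c.shape[0],0,0,cv2.BORDER_CONSTANT)
cv2.imwrite('pics/t2c.png',np.hstack([b,c])[:, :800])
E
```

```text
(no output)
```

View pics/t2c.png

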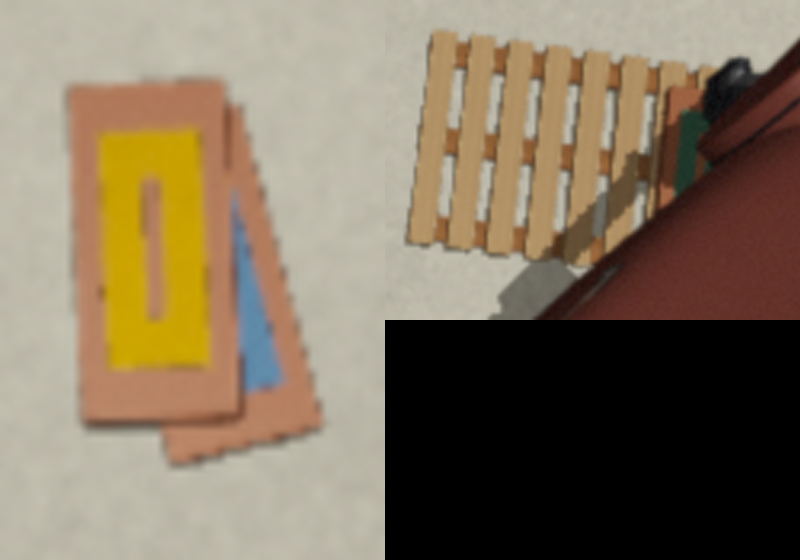

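The green tile lies on the rack's far right. In the left crop the yellow tile's corners are (68,88), (225,80), (240,410) and (85,418). The blue tile shows (322,425), (172,462) and its right edge.

```bash
python3 - <<'E'
from h import *
np.set_printoptions(precision=4,suppress=True)
f=lambda p:np.array(p)/7+[290,140]
P=px2w('top',f([(68,88),(225,80),(240,410),(85,418)]),.032)
print(P.mean(0),np.linalg.norm(np.roll(P,-1,0)-P,axis=1),[np.arctan2(*(np.roll(P,-1,0)-P)[i,[1,0]]) for i in range(4)])
B=px2w('top',f([(235,100),(322,425),(172,462)]),.016)
print('blue c',(B[0]+B[2])/2,np.linalg.norm(np.diff(B,axis=0),axis=1),np.arctan2(*(B[0]-B[1])[[1,0]]),np.arctan2(*(B[2]-B[1])[[1,0]])-np.pi/2)
c=P.mean(0);a=-np.pi/2+np.mean([np.arctan2(*(P[0]-P[3])[[1,0]]),np.arctan2(*(P[1]-P[2])[[1,0]])]);print(a)
plan((.47,-.2,.15,-1.6),(c[0],c[1],.1,a),(c[0],c[1],.013,a))
E
```

```text
[ 0.4622 -0.0051  0.032 ] [0.0551 0.1169 0.0536 0.1168] [np.float64(-1.497211799763334), np.float64(-3.0789290518288395), np.float64(1.6440069961472688), np.float64(0.07548663591959157)]
blue c [ 0.4541 -0.0227  0.016 ] [0.1204 0.0542] 0.27410809066427283 0.26441993884568205
-1.501721207954624
[-0.006, -0.087, 0.004] [-188.2, 25.0, -32.8] dist 193
[-0.0, -0.098, -0.0] [-194.5, 50.0, -13.5] dist 201
[0.0, 0.0, 0.0] [0.0, 87.0, 0.0] dist 87
```

send_rows --pt "0 -0.087 0 -37 5 -7 0.85" --pt "0 -0.087 0 -75 10 -13 0.85" --pt "0 -0.087 0 -112 15 -20 0.85" --pt "0 -0.087 0 -150 20 -26 0.85" --pt "0 -0.087 0 -188 25 -33 0.85"

```text
time: 6.87
position: [0.4695, -0.1988, 0.1498]
eef_rot: [-0.493, 0.492, -0.504, 0.51]
contact_force: [1.0, 0.5, 0.2]
finger_gap: 0.0727
```

send_rows --pt "0 -0.07 0 -37 10 -3 0.85" --pt "0 -0.098 0 -75 20 -5 0.85" --pt "0 -0.098 0 -112 30 -8 0.85" --pt "0 -0.098 0 -150 40 -10 0.85" --pt "0 -0.098 0 -180 45 -13 0.85"

```text
time: 7.28
position: [0.4612, -0.0163, 0.1027]
eef_rot: [0.517, -0.516, 0.48, -0.485]
contact_force: [0.2, 0.2, 0.1]
finger_gap: 0.0724
```

send_rows --pt "0 0 0 -10 0 0 0.85" --pt "0 0 0 -10 0 0 0.85"

```text
time: 7.45
position: [0.4594, -0.0036, 0.1018]
eef_rot: [0.518, -0.517, 0.48, -0.484]
contact_force: [0.4, 0.3, -0.1]
finger_gap: 0.0724
```

```bash
python3 - <<'E'
from h import *
plan((.462,-.0051,.014,-1.502))
E
```

```text
[-0.004, 0.003, 0.004] [1.4, 87.8, 2.1] dist 88
```

send_rows --pt "-0.004 0.003 0.004 1.4 25 2 0.85" --pt "-0.004 0.003 0.004 1.4 45 2 0.85" --pt "-0.004 0.003 0.004 1.4 60 2 0.85" --pt "-0.004 0.003 0.004 1.4 68 2 0.85" --pt "-0.004 0.003 0.004 1.4 70 2 0.85"

```text
time: 7.87
position: [0.4609, -0.0056, 0.0304]
eef_rot: [-0.516, 0.517, -0.483, 0.482]
contact_force: [-0.7, -0.4, 0.1]
finger_gap: 0.0728
```

```bash
python3 - <<'E'
from h import *
plan((.462,-.0051,.014,-1.502))
E
```

```text
[0.002, -0.001, -0.001] [-0.4, 16.4, 1.2] dist 16
```

send_rows --pt "0 0 0 0 6 1 0.85" --pt "0 0 0 0 12 1 0.85" --pt "0 0 0 0 16 1 0.85" --pt "0 0 0 0 16 1 0.85" --pt "0 0 0 0 16 1 0.85"

```text
time: 8.28
position: [0.4619, -0.0056, 0.0145]
eef_rot: [-0.516, 0.517, -0.483, 0.482]
contact_force: [0.4, 0.2, -0.2]
finger_gap: 0.0725
```

send_rows --pt "0 0 0 0 0 0 0.5" --pt "0 0 0 0 0 0 0.4" --pt "0 0 0 0 0 0 0.4" --pt "0 0 0 0 0 0 0.4" --pt "0 0 0 0 0 0 0.4"

```text
time: 8.7
position: [0.4627, -0.0057, 0.0153]
eef_rot: [-0.517, 0.517, -0.483, 0.483]
contact_force: [-0.7, 0.0, 5.9]
finger_gap: 0.0548
```

send_rows --pt "0 0 0 0 -3 0 0.4" --pt "0 0 0 0 -8 0 0.4" --pt "0 0 0 0 -18 0 0.4" --pt "0 0 0 0 -25 0 0.4" --pt "0 0 0 0 -25 0 0.4"

```text
time: 9.12
position: [0.4641, -0.0059, 0.0423]
eef_rot: [0.517, -0.516, 0.482, -0.483]
contact_force: [0.4, -0.8, -1.9]
finger_gap: 0.0548
```

```bash
python3 - <<'E'
from h import *
plan((.462,-.0051,.11,-1.502),(.4873,-.3041,.11,-1.683))
E
```

```text
[-0.002, -0.001, 0.001] [-0.9, -67.7, -1.9] dist 68
[-0.0, 0.181, -0.0] [300.0, 0.0, 4.7] dist 300
```

send_rows --pt "0 0 0 0 -20 0 0.4" --pt "0 0 0 10 -45 0 0.4" --pt "0 0 0 30 -68 0 0.4" --pt "0 0 0 60 -68 0 0.4" --pt "0 0 0 95 -68 0 0.4"

```text
time: 9.53
position: [0.4719, -0.1012, 0.1127]
eef_rot: [0.519, -0.516, 0.48, -0.484]
contact_force: [1.1, -0.2, -2.3]
finger_gap: 0.055
```

send_rows --pt "0 0.04 0 35 0 1 0.4" --pt "0 0.08 0 70 0 1 0.4" --pt "0 0.12 0 105 0 2 0.4" --pt "0 0.16 0 140 0 2 0.4" --pt "0 0.18 0 165 0 2 0.4"

```text
time: 9.95
position: [0.4855, -0.2687, 0.1134]
eef_rot: [-0.472, 0.47, -0.525, 0.53]
contact_force: [0.3, -0.1, -1.8]
finger_gap: 0.055
```

send_rows --pt "0 0 0 15 0 0 0.4" --pt "0 0 0 20 0 0 0.4" --pt "0 0 0 20 0 0 0.4"

```text
time: 10.2
position: [0.4828, -0.2897, 0.1133]
eef_rot: [-0.472, 0.469, -0.525, 0.53]
contact_force: [-0.6, -0.4, -2.0]
finger_gap: 0.0545
```

```bash
python3 - <<'E'
from h import *
plan((.4873,-.3041,.0165,-1.683))
E
```

```text
[-0.008, -0.002, 0.002] [13.6, 96.9, 5.4] dist 98
```

send_rows --pt "-0.008 0 0 13.6 20 5 0.4" --pt "-0.008 0 0 13.6 45 5 0.4" --pt "-0.008 0 0 13.6 70 5 0.4" --pt "-0.008 0 0 13.6 82 5 0.4" --pt "-0.008 0 0 13.6 86 5 0.4"

```text
time: 10.62
position: [0.485, -0.3012, 0.0244]
eef_rot: [0.47, -0.472, 0.529, -0.526]
contact_force: [-0.7, -0.4, -2.6]
finger_gap: 0.0546
```

```bash
python3 - <<'E'
from h import *
plan((.4873,-.3041,.0165,-1.683))
E
```

```text
[0.005, -0.001, -0.001] [2.7, 7.9, 2.6] dist 9
```

send_rows --pt "0.005 0 0 2.7 2 2 0.4" --pt "0.005 0 0 2.7 4 2 0.4" --pt "0.005 0 0 2.7 6 2 0.4" --pt "0.005 0 0 2.7 8 2 0.4" --pt "0.005 0 0 2.7 8 2 0.4"

```text
time: 11.03
position: [0.4875, -0.3047, 0.0175]
eef_rot: [-0.471, 0.47, -0.527, 0.528]
contact_force: [-0.4, -0.3, -1.0]
finger_gap: 0.0544
```

send_rows --pt "0 0 0 0 0 0 0.65" --pt "0 0 0 0 0 0 0.75" --pt "0 0 0 0 0 0 0.8" --pt "0 0 0 0 0 0 0.8"

```text
time: 11.37
position: [0.4879, -0.305, 0.018]
eef_rot: [-0.471, 0.47, -0.527, 0.528]
contact_force: [0.2, 0.0, 0.3]
finger_gap: 0.0683
```

send_rows --pt "0 0 0 0 -15 0 0.8" --pt "0 0 0 0 -45 0 0.8" --pt "0 0 0 0 -80 0 0.8" --pt "0 0 0 0 -100 0 0.8" --pt "0 0 0 0 -110 0 0.8"

```text
time: 11.78
position: [0.4894, -0.3064, 0.1323]
eef_rot: [-0.472, 0.47, -0.525, 0.531]
contact_force: [0.6, -0.3, -0.3]
finger_gap: 0.068
```

```bash
python3 - <<'E'
from h import *
import cv2
np.set_printoptions(precision=4,suppress=True)
a=capture('top'); cv2.imwrite('pics/t3.png',a[:,:,::-1])
# terracotta + blue mask of the blue tile in ROI
roi=a[140:220,285:350].astype(int)
bg=np.abs(roi-np.median(roi.reshape(-1,3),axis=0)).sum(2)
m=(bg>60).astype(np.uint8)
m=cv2.morphologyEx(m,cv2.MORPH_OPEN,np.ones((3,3)))
n,l,s,c=cv2.connectedComponentsWithStats(m);i=1+s[1:,4].argmax()
box=cv2.boxPoints(cv2.minAreaRect(cv2.findContours((l==i).astype(np.uint8),0,2)[0][0]))+[285,140]
B=px2w('top',box,.016);print(B.mean(0),np.linalg.norm(np.roll(B,-1,0)-B,axis=1),[np.arctan2(*(np.roll(B,-1,0)-B)[i,[1,0]]) for i in range(4)])
plan((.4541,-.0227,.11,-1.302))
E
```

```text
[ 0.4531 -0.0221  0.016 ] [0.058  0.1227 0.0572 0.1225] [np.float64(-1.299255929165044), np.float64(-2.883990349556539), np.float64(1.8383046691804323), np.float64(0.2645576710346198)]
[-0.008, -0.382, 0.006] [-278.2, 21.0, -67.7] dist 287
```

send_rows --pt "0 -0.1 0 -38 3 -9 0.85" --pt "0 -0.2 0 -76 6 -18 0.85" --pt "0 -0.3 0 -114 9 -28 0.85" --pt "-0.008 -0.38 0.006 -152 11 -37 0.85" --pt "-0.008 -0.38 0.006 -190 14 -46 0.85"

```text
time: 12.25
position: [0.4641, -0.1109, 0.1159]
eef_rot: [-0.563, 0.563, -0.429, 0.427]
contact_force: [0.3, 0.7, 0.9]
finger_gap: 0.0724
```

```bash
python3 - <<'E'
from h import *
plan((.4535,-.0224,.11,-1.304))
E
```

```text
[0.002, 0.003, -0.002] [-88.1, 6.0, 13.4] dist 89
```

send_rows --pt "0 0 0 -35 6 5 0.85" --pt "0 0 0 -65 6 10 0.85" --pt "0 0 0 -85 6 13 0.85" --pt "0 0 0 -88 6 13 0.85" --pt "0 0 0 -88 6 13 0.85"

```text
time: 12.67
position: [0.4521, -0.0215, 0.1088]
eef_rot: [-0.563, 0.564, -0.429, 0.426]
contact_force: [-0.6, -0.5, 0.4]
finger_gap: 0.0727
```

send_rows --pt "0 0 0 0 20 0 0.85" --pt "0 0 0 0 45 0 0.85" --pt "0 0 0 0 60 0 0.85" --pt "0 0 0 0 70 0 0.85" --pt "0 0 0 0 70 0 0.85"

```text
time: 13.08
position: [0.4498, -0.0221, 0.0362]
eef_rot: [-0.562, 0.564, -0.431, 0.425]
contact_force: [0.2, 0.1, -0.2]
finger_gap: 0.0726
```

```bash
python3 - <<'E'
from h import *
plan((.4535,-.0224,.0015,-1.304))
E
```

```text
[0.009, 0.004, -0.005] [1.5, 34.7, 3.8] dist 35
```

send_rows --pt "0.009 0.004 -0.005 1.5 8 4 0.85" --pt "0.009 0.004 -0.005 1.5 18 4 0.85" --pt "0.009 0.004 -0.005 1.5 27 4 0.85" --pt "0.009 0.004 -0.005 1.5 33 4 0.85" --pt "0.009 0.004 -0.005 1.5 34 4 0.85"

```text
time: 13.5
position: [0.4528, -0.0224, 0.001]
eef_rot: [-0.562, 0.562, -0.429, 0.428]
contact_force: [-0.8, 0.9, -0.7]
finger_gap: 0.0729
```

send_rows --pt "0 0 0 0 0 0 0.6" --pt "0 0 0 0 0 0 0.4" --pt "0 0 0 0 0 0 0.4" --pt "0 0 0 0 0 0 0.4" --pt "0 0 0 0 0 0 0.4"

```text
time: 13.92
position: [0.453, -0.0224, 0.0014]
eef_rot: [-0.562, 0.562, -0.429, 0.429]
contact_force: [-0.4, 0.0, 0.1]
finger_gap: 0.0546
```

send_rows --pt "0 0 0 0 -3 0 0.4" --pt "0 0 0 0 -8 0 0.4" --pt "0 0 0 0 -18 0 0.4" --pt "0 0 0 0 -25 0 0.4" --pt "0 0 0 0 -25 0 0.4"

```text
time: 14.33
position: [0.4548, -0.0227, 0.0286]
eef_rot: [0.563, -0.562, 0.428, -0.43]
contact_force: [0.5, 0.2, -1.2]
finger_gap: 0.0547
```

```bash
python3 - <<'E'
from h import *
plan((.4535,-.0224,.11,-1.304),(.4968,-.2196,.11,-1.683))
E
```

```text
[-0.002, 0.0, 0.001] [-0.5, -81.4, -1.0] dist 81
[-0.0, 0.379, -0.0] [201.6, -0.0, -10.2] dist 202
```

send_rows --pt "0 0 0 0 -20 0 0.4" --pt "0 0 0 0 -45 0 0.4" --pt "0 0 0 10 -70 0 0.4" --pt "0 0 0 30 -81 -2 0.4" --pt "0 0 0 55 -81 -3 0.4"

```text
time: 14.75
position: [0.4685, -0.0769, 0.1135]
eef_rot: [0.564, -0.561, 0.425, -0.431]
contact_force: [1.6, -0.0, -1.6]
finger_gap: 0.0544
```

send_rows --pt "0 0.08 0 30 0 -1 0.4" --pt "0 0.16 0 65 0 -3 0.4" --pt "0 0.24 0 100 0 -4 0.4" --pt "0 0.32 0 125 0 -6 0.4" --pt "0 0.379 0 138 0 -7 0.4"

```text
time: 15.17
position: [0.4991, -0.2152, 0.1146]
eef_rot: [-0.472, 0.469, -0.525, 0.531]
contact_force: [-0.9, 0.0, -1.3]
finger_gap: 0.0544
```

send_rows --pt "0 0 0 0 0 0 0.4" --pt "0 0 0 0 0 0 0.4"

```text
time: 15.33
position: [0.499, -0.2158, 0.1146]
eef_rot: [-0.472, 0.468, -0.525, 0.532]
contact_force: [0.2, 0.2, -2.4]
finger_gap: 0.0545
```

```bash
python3 - <<'E'
from h import *
plan((.4968,-.2196,.0185,-1.683))
E
```

```text
[-0.011, -0.004, 0.003] [3.7, 96.1, -2.7] dist 96
```

send_rows --pt "-0.011 -0.004 0.003 4 20 -3 0.4" --pt "-0.011 -0.004 0.003 4 45 -3 0.4" --pt "-0.011 -0.004 0.003 4 70 -3 0.4" --pt "-0.011 -0.004 0.003 4 80 -3 0.4" --pt "-0.011 -0.004 0.003 4 84 -3 0.4"

```text
time: 15.75
position: [0.4945, -0.2174, 0.0283]
eef_rot: [0.471, -0.472, 0.528, -0.525]
contact_force: [-0.6, 0.8, -2.1]
finger_gap: 0.0546
```

```bash
python3 - <<'E'
from h import *
plan((.4968,-.2196,.0185,-1.683))
E
```

```text
[0.005, 0.003, -0.003] [2.0, 9.8, 2.6] dist 10
```

send_rows --pt "0.005 0.003 -0.003 2 2 2 0.4" --pt "0.005 0.003 -0.003 2 4 2 0.4" --pt "0.005 0.003 -0.003 2 6 2 0.4" --pt "0.005 0.003 -0.003 2 8 2 0.4" --pt "0.005 0.003 -0.003 2 9.5 2 0.4"

```text
time: 16.17
position: [0.4969, -0.2199, 0.0196]
eef_rot: [-0.471, 0.471, -0.527, 0.528]
contact_force: [-0.5, -0.7, -1.9]
finger_gap: 0.0545
```

send_rows --pt "0 0 0 0 0 0 0.65" --pt "0 0 0 0 0 0 0.75" --pt "0 0 0 0 0 0 0.8" --pt "0 0 0 0 0 0 0.8"

```text
time: 16.5
position: [0.4973, -0.2203, 0.0202]
eef_rot: [-0.471, 0.471, -0.526, 0.528]
contact_force: [0.2, 0.3, -0.1]
finger_gap: 0.0685
```

send_rows --pt "0 0 0 0 -15 0 0.8" --pt "0 0 0 0 -45 0 0.8" --pt "0 0 0 0 -80 0 0.8" --pt "0 0 0 0 -120 0 0.8" --pt "0 0 0 0 -160 0 0.5"

```text
time: 16.92
position: [0.4964, -0.2197, 0.1816]
eef_rot: [-0.471, 0.471, -0.527, 0.528]
contact_force: [1.1, -1.1, 0.4]
finger_gap: 0.0577
```

send_rows --pt "0 0 0 -20 -20 -10 0.4" --pt "0 0 0 -60 -30 -20 0.4" --pt "0 0 0 -100 -40 -20 0.3" --pt "0 0 0 -140 -40 -20 0.3" --pt "0 0 0 -180 -40 -20 0.3"

```text
time: 17.33
position: [0.4971, -0.0372, 0.2231]
eef_rot: [-0.472, 0.47, -0.526, 0.529]
contact_force: [1.7, -0.0, -0.6]
finger_gap: 0.0259
```

```bash
python3 - <<'E'
from h import *
import cv2
a=capture('top'); cv2.imwrite('pics/t4.png',a[:,:,::-1])
cv2.imwrite('pics/t4c.png',cv2.resize(a[50:220,120:500,::-1],None,fx=2.1,fy=2.1,interpolation=cv2.INTER_CUBIC))
th=.168; c=np.array
foot=c([[.4062,.3718],[.4143,.3222],[.4208,.2725],[.4293,.2225]]); top=c([[.4901,.3824],[.4991,.3326],[.5077,.2834],[.5152,.234]])
g=foot+(top-foot)*125/150; print('grip pts',g.round(4), 'z',.015+.125*np.cos(.61))
E
```

```text
grip pts [[0.4761 0.3806]
 [0.485  0.3309]
 [0.4932 0.2816]
 [0.5009 0.2321]] z 0.11745600223068493
```

View pics/t4c.png

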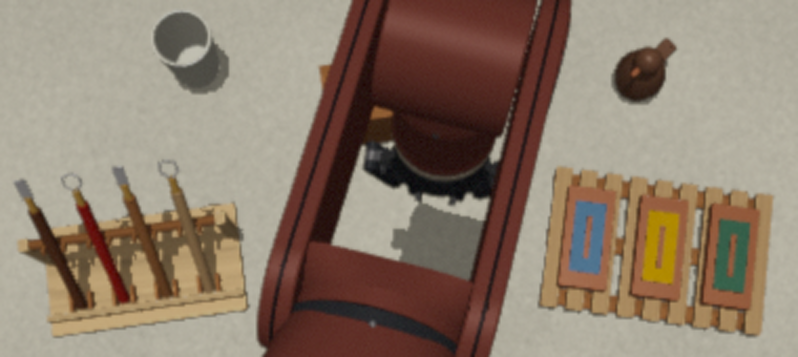

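All three tiles now lie flat, side by side, on the rack at (585,240), (660,245) and (733,255), and the four tools are still at rest. Next come the tools.

```bash
cat >> h.py <<'E'
def gp(x,y,z,a,t,back=0):
    "TCP waypoint with the grasp point at x,y,z, backed off along the fingers"
    _,r=pose(0,0,0,a,t); p=np.array([x,y,z])+r.apply([0,.019-back,0]); return (*p,a,t)
E
python3 - <<'E'
from h import *
plan(gp(.5009,.2321,.1175,-1.403,.3,.10),gp(.5009,.2321,.1175,-1.403,.3))
E
```

```text
[0.294, -0.275, 0.038] [-254.5, 28.4, -48.0] dist 261
[0.0, 0.0, 0.0] [-0.0, 100.0, -0.0] dist 100
```

send_rows --pt "0.06 -0.06 0.008 -37 0 -7 0.3" --pt "0.12 -0.12 0.015 -74 0 -14 0.3" --pt "0.18 -0.18 0.02 -110 0 -21 0.3" --pt "0.24 -0.23 0.03 -140 0 -28 0.3" --pt "0.294 -0.275 0.038 -170 0 -32 0.3"

```text
time: 17.8
position: [0.4832, 0.144, 0.2235]
eef_rot: [0.616, -0.453, 0.381, -0.519]
contact_force: [0.8, 1.0, -0.4]
finger_gap: 0.0257
```

send_rows --pt "0 0 0 0 0 0 0.3"

```text
time: 17.88
position: [0.4814, 0.1477, 0.2231]
eef_rot: [0.619, -0.453, 0.38, -0.517]
contact_force: [-0.4, 0.1, -0.2]
finger_gap: 0.0255
```

```bash
python3 - <<'E'
from h import *
plan(gp(.5009,.2321,.1175,-1.403,.3,.10)); print(get_obs()['qpos'].round(2))
E
```

```text
[-0.006, 0.009, -0.004] [-79.8, 30.1, 1.2] dist 85
[ 0.13 -0.32  2.09  0.02  1.07  1.52]
```

send_rows --pt "-0.006 0.009 -0.004 -30 0 1 0.33" --pt "-0.006 0.009 -0.004 -60 8 1 0.33" --pt "-0.006 0.009 -0.004 -78 20 1 0.33" --pt "-0.006 0.009 -0.004 -80 28 1 0.33" --pt "-0.006 0.009 -0.004 -80 30 1 0.33"

```text
time: 18.3
position: [0.4764, 0.2282, 0.1932]
eef_rot: [0.614, -0.455, 0.383, -0.519]
contact_force: [0.5, -0.1, 0.1]
finger_gap: 0.0281
```

send_rows --pt "0 0 0 0 0 0 0.33" --pt "0 0 0 0 0 0 0.33"

```text
time: 18.47
position: [0.4766, 0.2269, 0.1929]
eef_rot: [0.614, -0.455, 0.384, -0.519]
contact_force: [-0.2, -0.4, 0.9]
finger_gap: 0.0283
```

```bash
python3 - <<'E'
from h import *
import cv2
plan(gp(.5009,.2321,.1175,-1.403,.3))
a=capture('side'); cv2.imwrite('pics/s5.png',cv2.resize(a[170:370,150:330,::-1],None,fx=3,fy=3,interpolation=cv2.INTER_CUBIC))
E
```

```text
[0.004, 0.0, 0.002] [-1.3, 98.4, 1.8] dist 98
```

View pics/s5.png

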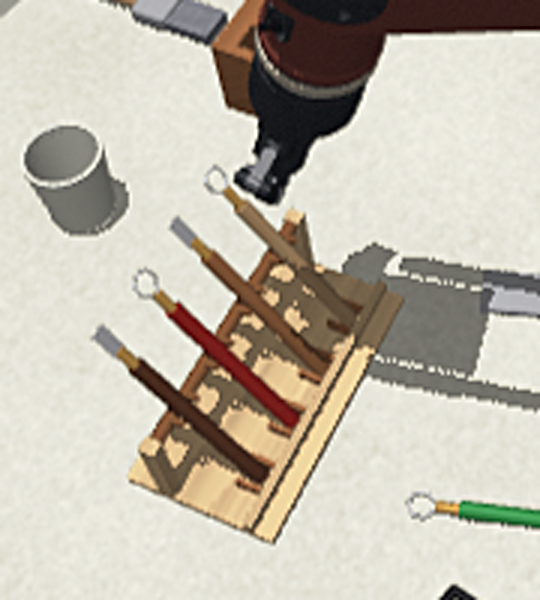

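The open fingers stand above the light tool, clear of its neighbours, so I'll advance along the finger axis.

send_rows --pt "0 0 0 -1 15 2 0.33" --pt "0 0 0 -1 32 2 0.33" --pt "0 0 0 -1 50 2 0.33" --pt "0 0 0 -1 62 2 0.33" --pt "0 0 0 -1 68 2 0.33"

```text
time: 18.93
position: [0.4982, 0.2301, 0.1277]
eef_rot: [0.613, -0.455, 0.384, -0.52]
contact_force: [-0.4, -0.5, -0.1]
finger_gap: 0.0283
```

```bash
python3 - <<'E'
from h import *
plan(gp(.5009,.2321,.1175,-1.403,.3))
E
```

```text
[0.005, -0.001, 0.003] [-1.6, 29.7, -0.0] dist 30
```

send_rows --pt "0 0 0 -1 8 0 0.33" --pt "0 0 0 -1 17 0 0.33" --pt "0 0 0 -1 25 0 0.33" --pt "0 0 0 -1 30 0 0.33" --pt "0 0 0 -1 30 0 0.33"

```text
time: 19.35
position: [0.5062, 0.2322, 0.0978]
eef_rot: [0.612, -0.455, 0.384, -0.519]
contact_force: [-0.5, -1.2, -0.7]
finger_gap: 0.0282
```

send_rows --pt "0 0 0 0 0 0 0.2" --pt "0 0 0 0 0 0 0.05" --pt "0 0 0 0 0 0 0.05" --pt "0 0 0 0 0 0 0.05" --grip_force 40

```text
time: 19.68
position: [0.5064, 0.2324, 0.0982]
eef_rot: [0.613, -0.455, 0.384, -0.519]
contact_force: [-0.2, -0.6, -0.2]
finger_gap: 0.0127
```

```bash
python3 - <<'E'
from h import *
o=get_obs();p=o['position'];r=rot(o['eef_rot']);g=p-r.apply([0,.019,0]);print('grasp pt',g,o['contact_force'])
plan((p[0],p[1],p[2]+.13,-1.403,.3),(p[0],p[1],p[2]+.13,-1.403,.91))
E
```

```text
grasp pt [0.50093898 0.23152602 0.1164206 ] [-0.15711141 -0.57266691 -0.23766847]
[0.006, -0.001, 0.003] [0.3, -124.4, 37.7] dist 130
[0.61, -0.0, 0.0] [0.0, 0.0, 0.0] dist 0
```

send_rows --pt "0 0 0 0 -10 3 0.05" --pt "0 0 0 0 -35 11 0.05" --pt "0 0 0 0 -65 20 0.05" --pt "0 0 0 0 -95 29 0.05" --pt "0 0 0 0 -124 38 0.05"

```text
time: 20.1
position: [0.5066, 0.2328, 0.2306]
eef_rot: [0.613, -0.455, 0.384, -0.52]
contact_force: [1.1, 0.4, -0.3]
finger_gap: 0.0128
```

send_rows --pt "0.1 0 0 0 0 0 0.05" --pt "0.22 0 0 0 0 0 0.05" --pt "0.34 0 0 0 0 0 0.05" --pt "0.46 0 0 0 0 0 0.05" --pt "0.55 0 0 0 0 0 0.05"

```text
time: 20.52
position: [0.5057, 0.2332, 0.2316]
eef_rot: [0.715, -0.269, 0.227, -0.604]
contact_force: [0.4, -1.4, -0.5]
finger_gap: 0.0126
```

```bash
python3 - <<'E'
from h import *
import cv2
o=get_obs();print(o['finger_gap'],o['qpos'].round(2))
plan(gp(.66,-.0663,.28,-1.403,.91),gp(.6893,-.0663,.28,-1.403,.91))
a=capture('top'); cv2.imwrite('pics/t6.png',a[:,:,::-1])
b=cv2.imread('pics/t2.png')[:,:,::-1]
E
```

```text
0.012591065966369906 [ 0.39 -0.48  2.38 -0.41  0.44  2.09]
[0.058, 0.0, 0.001] [321.0, 64.2, 104.8] dist 344
[0.0, 0.0, 0.0] [4.9, 22.8, 17.7] dist 29
```

send_rows --pt "0 0 0 30 6 10 0.05" --pt "0 0 0 64 13 21 0.05" --pt "0.02 0 0 98 19 31 0.05" --pt "0.04 0 0 132 26 42 0.05" --pt "0.058 0 0 165 32 53 0.05"

```text
time: 20.98
position: [0.5632, 0.1271, 0.2396]
eef_rot: [0.721, -0.255, 0.215, -0.607]
contact_force: [-0.7, 0.4, -0.7]
finger_gap: 0.0124
```

send_rows --pt "0 0 0 35 7 11 0.05" --pt "0 0 0 70 14 22 0.05" --pt "0 0 0 105 20 33 0.05" --pt "0 0 0 130 26 42 0.05" --pt "0 0 0 145 28 47 0.05"

```text
time: 21.4
position: [0.6417, -0.0108, 0.2624]
eef_rot: [0.721, -0.254, 0.213, -0.608]
contact_force: [-1.0, -0.2, -0.5]
finger_gap: 0.0125
```

send_rows --pt "0 0 0 0 0 0 0.05" --pt "0 0 0 0 0 0 0.05"

```text
time: 21.57
position: [0.6432, -0.0122, 0.2648]
eef_rot: [0.722, -0.253, 0.213, -0.608]
contact_force: [-0.8, 0.1, 0.5]
finger_gap: 0.0126
```

```bash
python3 - <<'E'
from h import *
import cv2
o=get_obs();print(o['finger_gap'],o['qpos'].round(2))
p=o['position'];r=rot(o['eef_rot']);g=p-r.apply([0,.019,0]);print('grasp pt',g,'t',np.arctan2(-r.as_matrix()[2,2],1) )
a=capture('top'); cv2.imwrite('pics/t7.png',a[:,:,::-1])
b=capture('side'); cv2.imwrite('pics/s7.png',b[:,:,::-1])
A=cv2.resize(a[30:200,250:400,::-1],None,fx=2.6,fy=2.6,interpolation=cv2.INTER_CUBIC)
B=cv2.resize(b[70:240,170:320,::-1],None,fx=2.6,fy=2.6,interpolation=cv2.INTER_CUBIC)
cv2.imwrite('pics/m7.png',np.hstack([A,B]))
plan(gp(.6893,-.0663,.24,-1.403,.91))
E
```

```text
0.01256333091635437 [-0.35 -0.29  2.2   0.82  0.56  0.49]
grasp pt [ 0.62855981 -0.01472473  0.27669099] t -0.6634419425044659
[0.015, 0.003, -0.003] [63.7, 62.4, 5.7] dist 89
```

View pics/m7.png

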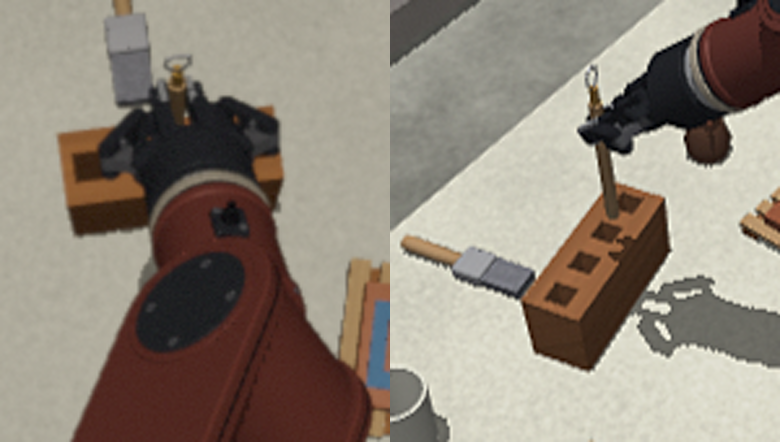

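```bash
python3 - <<'E'
from h import *
np.set_printoptions(precision=1,suppress=True)
g=np.array([.6286,-.0147,.2767])
cs=lambda q:(q-[170,70])*2.6+[390,0]
print('foot side',cs(w2px('side',g-[0,0,.125])),'seen 614,213'); print('end side',cs(w2px('side',g+[0,0,.065])),'seen 591,68')
print('handle top side',cs(w2px('side',g+[0,0,.025])))
print('end top',(w2px('top',g+[0,0,.065])-[250,30])*2.6,'seen 178,60')
W=[[.6645,.0827,.09],[.673,.0324,.09],[.6815,-.0172,.09],[.6893,-.0663,.09]]
print('wells side',cs(w2px('side',W)))
E
```

```text
foot side [[612.2 214.2]] seen 614,213
end side [[590.5  67.4]] seen 591,68
handle top side [[595.5 101.7]]
end top [[179.9  57.9]] seen 178,60
wells side [[535.  297.9]
 [558.9 265.1]
 [581.3 234.2]
 [602.8 205.3]]
```

The tool hangs exactly as modelled. The block's wells, though, are about 26 crop px off the prediction, so it has been knocked. I'll re-measure it from the side and top pictures.

```bash
python3 - <<'E'
from h import *
import cv2
np.set_printoptions(precision=4,suppress=True)
f=lambda p:(np.array(p)-[390,0])/2.6+[170,70]
W=px2w('side',f([(561,293),(585,262),(607,231),(630,203)]),.09);print('wells side-cam',W)
print('orig same method',px2w('side',np.array([(283,229),(300,206)])/1.25,.09))
t=lambda p:np.array(p)/2.6+[250,30]
print('top corners',px2w('top',t([(58,133),(73,207),(278,107),(283,180)]),.09))
print('top well1',px2w('top',t([(88,165)]),.09))
b=cv2.imread('pics/s7.png');cv2.imwrite('pics/m7b.png',cv2.resize(b[130:215,215:285],None,fx=7,fy=7,interpolation=cv2.INTER_CUBIC))
E
```

```text
wells side-cam [[ 0.6457  0.0625  0.09  ]
 [ 0.652   0.0136  0.09  ]
 [ 0.6605 -0.0365  0.09  ]
 [ 0.6656 -0.0858  0.09  ]]
orig same method [[0.6663 0.0778 0.09  ]
 [0.6784 0.003  0.09  ]]
top corners [[ 0.6765  0.0937  0.09  ]
 [ 0.6068  0.0778  0.09  ]
 [ 0.7058 -0.1068  0.09  ]
 [ 0.6363 -0.1119  0.09  ]]
top well1 [[0.6467 0.0654 0.09  ]]
```

View pics/m7b.png

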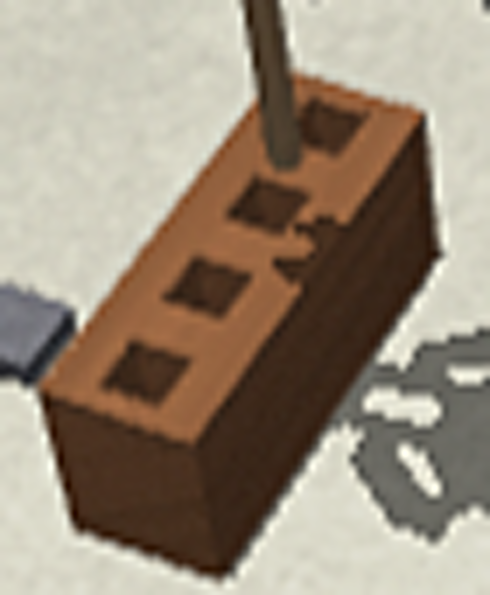

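The crop shows the four wells of the moved block at (147,372), (208,287), (268,205) and (331,126).

```bash
python3 - <<'E'
from h import *
np.set_printoptions(precision=4,suppress=True)
W=px2w('side',np.array([(147,372),(208,287),(268,205),(331,126)])/7+[215,130],.09);print(W, np.linalg.norm(np.diff(W,axis=0),axis=1))
c=W.mean(0);d=W[0]-W[3];d/=np.linalg.norm(d);F=c+np.array([[.075],[.025],[-.025],[-.075]])*d;print('fit',F,'yaw',np.arctan2(-d[0],d[1]))
w=F[3];plan(gp(w[0],w[1],.26,-1.403,.91),gp(w[0],w[1],.14,-1.403,.91))
E
```

```text
[[ 0.6441  0.0635  0.09  ]
 [ 0.6522  0.0147  0.09  ]
 [ 0.6599 -0.0348  0.09  ]
 [ 0.6658 -0.086   0.09  ]] [0.0494 0.0501 0.0515]
fit [[ 0.6447  0.0636  0.09  ]
 [ 0.6519  0.0141  0.09  ]
 [ 0.6591 -0.0354  0.09  ]
 [ 0.6662 -0.0849  0.09  ]] yaw 0.14386517664597562
[0.015, 0.003, -0.003] [78.0, 29.7, 5.1] dist 84
[0.0, 0.0, 0.0] [0.0, 73.6, -94.7] dist 120
```

send_rows --pt "0.015 0.003 -0.003 25 10 2 0.05" --pt "0.015 0.003 -0.003 50 20 4 0.05" --pt "0.015 0.003 -0.003 70 27 5 0.05" --pt "0.015 0.003 -0.003 78 30 5 0.05" --pt "0.015 0.003 -0.003 78 30 5 0.05"

```text
time: 22.08
position: [0.6813, -0.0821, 0.2475]
eef_rot: [0.723, -0.248, 0.21, -0.61]
contact_force: [0.1, 0.2, 0.1]
finger_gap: 0.0126
```

send_rows --pt "0 0 0 0 0 0 0.05" --pt "0 0 0 0 0 0 0.05"

```text
time: 22.25
position: [0.6807, -0.0802, 0.2473]
eef_rot: [0.724, -0.248, 0.21, -0.609]
contact_force: [-0.2, 0.5, 0.2]
finger_gap: 0.0128
```

```bash
python3 - <<'E'
from h import *
plan(gp(.6662,-.0849,.225,-1.403,.91),gp(.6662,-.0849,.14,-1.403,.91))
import cv2
b=capture('side');cv2.imwrite('pics/s8.png',b[:,:,::-1])
f=w2px('side',[.6662,-.0849,.135]);print(f)
E
```

```text
[0.001, 0.001, -0.003] [2.3, 20.8, -26.9] dist 34
[0.0, 0.0, 0.0] [0.0, 52.2, -67.1] dist 85
[[260.48697962 136.92226536]]
```

send_rows --pt "0 0 0 2.3 7 -9 0.05" --pt "0 0 0 2.3 14 -18 0.05" --pt "0 0 0 2.3 19 -25 0.05" --pt "0 0 0 2.3 21 -27 0.05" --pt "0 0 0 2.3 21 -27 0.05"

```text
time: 22.72
position: [0.6805, -0.0812, 0.2124]
eef_rot: [0.724, -0.248, 0.21, -0.608]
contact_force: [-0.5, 0.5, 0.3]
finger_gap: 0.0126
```

```bash
python3 - <<'E'
from h import *
plan(gp(.6662,-.0849,.205,-1.403,.91),gp(.6662,-.0849,.14,-1.403,.91))
E
```

```text
[0.002, 0.001, -0.005] [1.3, 12.0, -14.8] dist 19
[0.0, 0.0, 0.0] [0.0, 39.9, -51.3] dist 65
```

send_rows --pt "0 0 0 1.3 4 -4 0.05" --pt "0 0 0 1.3 8 -9 0.05" --pt "0 0 0 1.3 12 -15 0.05" --pt "0 0 0 1.3 17 -21 0.05" --pt "0 0 0 1.3 21 -27 0.05"

```text
time: 23.13
position: [0.6808, -0.0824, 0.178]
eef_rot: [0.724, -0.248, 0.21, -0.608]
contact_force: [0.1, -0.8, -0.0]
finger_gap: 0.0125
```

```bash
python3 - <<'E'
from h import *
plan(gp(.6662,-.0849,.14,-1.403,.91))
E
```

```text
[0.002, 0.001, -0.005] [0.1, 30.7, -39.0] dist 50
```

send_rows --pt "0 0 0 0 7 -9 0.05" --pt "0 0 0 0 14 -18 0.05" --pt "0 0 0 0 21 -27 0.05" --pt "0 0 0 0 26 -33 0.05" --pt "0 0 0 0 29 -37 0.05"

```text
time: 23.55
position: [0.6805, -0.0822, 0.1296]
eef_rot: [0.724, -0.249, 0.211, -0.608]
contact_force: [-0.2, 0.9, -0.9]
finger_gap: 0.0127
```

send_rows --pt "0 0 0 0 0 0 0.2" --pt "0 0 0 0 0 0 0.28" --pt "0 0 0 0 0 0 0.28" --pt "0 0 0 0 0 0 0.28"

```text
time: 23.88
position: [0.681, -0.0824, 0.1306]
eef_rot: [0.724, -0.248, 0.21, -0.609]
contact_force: [-0.4, -0.5, -0.3]
finger_gap: 0.0242
```

send_rows --pt "0 0 0 0 -15 0 0.28" --pt "0 0 0 0 -35 0 0.28" --pt "0 0 0 0 -60 0 0.28" --pt "0 0 0 0 -80 0 0.28" --pt "0 0 0 0 -100 0 0.28"

```text
time: 24.3
position: [0.6027, -0.0962, 0.1934]
eef_rot: [0.724, -0.248, 0.209, -0.609]
contact_force: [-0.3, 0.1, -0.4]
finger_gap: 0.0237
```

```bash
python3 - <<'E'
from h import *
import cv2
b=capture('side');cv2.imwrite('pics/s9.png',b[:,:,::-1])
a=capture('top');cv2.imwrite('pics/t9.png',a[:,:,::-1])
B=cv2.resize(b[80:220,200:300,::-1],None,fx=4,fy=4,interpolation=cv2.INTER_CUBIC)
A=cv2.resize(a[20:160,250:350,::-1],None,fx=4,fy=4,interpolation=cv2.INTER_CUBIC)
cv2.imwrite('pics/m9.png',np.hstack([A,B]))
plan(gp(.4932,.2816,.26,-1.403,.3))
print(get_obs()['qpos'].round(2))
E
```

```text
[-0.612, 0.004, 0.0] [-391.8, -59.5, 13.9] dist 397
[-0.6  -0.22  2.3   1.13  0.66 -0.01]
```

View pics/m9.png

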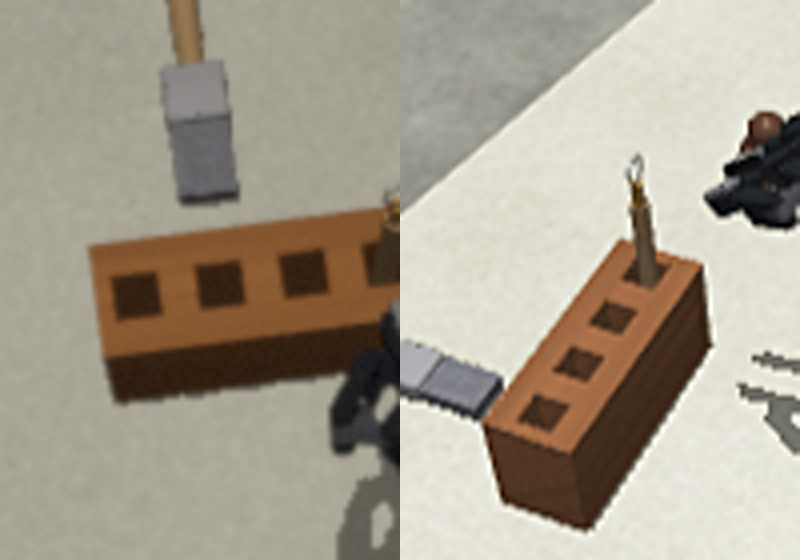

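Tool 1 stands upright in the right-hand well, metal end up, with the block upright. In the top crop the free wells are at (137,296), (220,285) and (304,273).

```bash
cat >> h.py <<'E'
import cv2
def blockshift():
    "px shift of the two left wells in the side view since s9"
    T=cv2.imread('pics/s9.png')[165:195,218:258]; I=capture('side')[:,:,::-1][145:215,198:278]
    m=cv2.matchTemplate(np.ascontiguousarray(I),T,cv2.TM_CCOEFF_NORMED); _,v,_,l=cv2.minMaxLoc(m)
    print('block shift px',l[0]-20,l[1]-20,'score',round(v,3))
E
python3 - <<'E'
from h import *
np.set_printoptions(precision=4,suppress=True)
T=px2w('top',np.array([(137,296),(220,285),(304,273)])/4+[250,20],.09);S=px2w('side',(np.array([(543,411),(578,362),(613,317)])-[400,0])/4+[200,80],.09)
print(T,S,(T+S)/2)
plan((.58,0.1,.25,-1.403,.5),gp(.4932,.2816,.1175,-1.403,.3,.10))
blockshift()
E
```

```text
[[ 0.6454  0.0644  0.09  ]
 [ 0.6532  0.0156  0.09  ]
 [ 0.6617 -0.0339  0.09  ]] [[ 0.6456  0.0627  0.09  ]
 [ 0.6539  0.0136  0.09  ]
 [ 0.66   -0.0349  0.09  ]] [[ 0.6455  0.0636  0.09  ]
 [ 0.6535  0.0146  0.09  ]
 [ 0.6609 -0.0344  0.09  ]]
[-0.412, 0.004, -0.0] [-198.1, -25.5, 50.0] dist 206
[-0.2, 0.0, -0.0] [-193.5, 10.4, -95.9] dist 216
block shift px 0 0 score 1.0
```

send_rows --pt "-0.08 0 0 -38 -5 10 0.3" --pt "-0.16 0 0 -76 -10 20 0.3" --pt "-0.24 0 0 -115 -15 30 0.3" --pt "-0.33 0 0 -155 -20 40 0.3" --pt "-0.412 0 0 -190 -25 50 0.33"

```text
time: 24.87
position: [0.592, 0.015, 0.2191]
eef_rot: [0.685, -0.352, 0.301, -0.562]
contact_force: [-0.1, 0.8, -0.3]
finger_gap: 0.0282
```

send_rows --pt "-0.05 0 0 -35 2 -18 0.33" --pt "-0.1 0 0 -70 4 -36 0.33" --pt "-0.15 0 0 -105 6 -54 0.33" --pt "-0.2 0 0 -140 8 -72 0.33" --pt "-0.2 0 0 -170 9 -85 0.33"

```text
time: 25.28
position: [0.4964, 0.1736, 0.1656]
eef_rot: [0.647, -0.419, 0.356, -0.528]
contact_force: [0.6, -0.0, -0.3]
finger_gap: 0.0283
```

```bash
python3 - <<'E'
from h import *
plan(gp(.4932,.2816,.1175,-1.403,.3,.10),gp(.4932,.2816,.1175,-1.403,.3))
E
```

```text
[-0.106, 0.015, -0.024] [-107.6, -27.8, 4.7] dist 111
[0.0, 0.0, 0.0] [0.0, 100.0, 0.0] dist 100
```

send_rows --pt "-0.05 0 0 -5 -28 2 0.33" --pt "-0.106 0.015 -0.02 -40 -30 4 0.33" --pt "-0.106 0.015 -0.02 -75 -30 5 0.33" --pt "-0.106 0.015 -0.02 -104 -28 5 0.33" --pt "-0.106 0.015 -0.02 -107 -28 5 0.33"

```text
time: 25.7
position: [0.469, 0.2823, 0.1947]
eef_rot: [0.618, -0.453, 0.384, -0.516]
contact_force: [-1.5, -0.4, 0.0]
finger_gap: 0.0282
```

send_rows --pt "0 0 0 0 0 0 0.33" --pt "0 0 0 0 0 0 0.33"

```text
time: 25.87
position: [0.4685, 0.2833, 0.1937]
eef_rot: [0.618, -0.454, 0.383, -0.515]
contact_force: [0.5, 0.0, -0.6]
finger_gap: 0.0279
```

```bash
python3 - <<'E'
from h import *
plan(gp(.4932,.2816,.1175,-1.403,.3))
E
```

```text
[0.002, 0.006, -0.009] [6.6, 98.8, 0.6] dist 99
```

send_rows --pt "0 0.006 -0.009 6.5 12 0 0.33" --pt "0 0.006 -0.009 6.5 30 0 0.33" --pt "0 0.006 -0.009 6.5 48 0 0.33" --pt "0 0.006 -0.009 6.5 60 0 0.33" --pt "0 0.006 -0.009 6.5 68 0 0.33"

```text
time: 26.28
position: [0.4889, 0.2791, 0.126]
eef_rot: [0.613, -0.455, 0.384, -0.519]
contact_force: [-0.6, -1.0, 0.8]
finger_gap: 0.0286
```

send_rows --pt "0 0 0 0 8 0 0.33" --pt "0 0 0 0 17 0 0.33" --pt "0 0 0 0 25 0 0.33" --pt "0 0 0 0 29 0 0.33" --pt "0 0 0 0 29 0 0.33"

```text
time: 26.7
position: [0.4969, 0.2802, 0.0972]
eef_rot: [0.613, -0.455, 0.384, -0.519]
contact_force: [-0.3, -0.1, -0.3]
finger_gap: 0.0283
```

```bash
python3 - <<'E'
from h import *
plan(gp(.4932,.2816,.1175,-1.403,.3))
E
```

```text
[0.006, -0.001, 0.002] [-2.0, -1.5, 2.7] dist 4
```

send_rows --pt "0 0 0 -2 -1.5 2.7 0.3" --pt "0 0 0 -2 -1.5 2.7 0.15" --pt "0 0 0 -2 -1.5 2.7 0.05" --pt "0 0 0 -2 -1.5 2.7 0.05" --pt "0 0 0 -2 -1.5 2.7 0.05"

```text
time: 27.12
position: [0.4992, 0.2829, 0.1002]
eef_rot: [0.613, -0.455, 0.384, -0.519]
contact_force: [0.4, -0.4, 0.9]
finger_gap: 0.0127
```

send_rows --pt "0 0 0 0 -10 3 0.05" --pt "0 0 0 0 -35 11 0.05" --pt "0 0 0 0 -65 20 0.05" --pt "0 0 0 0 -95 29 0.05" --pt "0 0 0 0 -124 38 0.05"

```text
time: 27.53
position: [0.499, 0.2829, 0.2321]
eef_rot: [0.613, -0.455, 0.384, -0.519]
contact_force: [1.0, 1.1, 0.2]
finger_gap: 0.0126
```

send_rows --pt "0.1 0 0 10 0 0 0.05" --pt "0.22 0 0 30 0 0 0.05" --pt "0.34 0 0 55 0 0 0.05" --pt "0.46 0 0 80 0 0 0.05" --pt "0.58 0 0 105 0 0 0.05"

```text
time: 27.95
position: [0.5163, 0.179, 0.2339]
eef_rot: [0.719, -0.258, 0.217, -0.608]
contact_force: [0.1, 0.3, -0.2]
finger_gap: 0.0127
```

```bash
python3 - <<'E'
from h import *
blockshift()
plan(gp(.6609,-.0344,.27,-1.403,.91)); print(get_obs()['qpos'].round(2))
E
```

```text
block shift px 0 0 score 0.96
[0.035, 0.003, 0.005] [231.3, 76.5, 109.9] dist 267
[ 0.2  -0.58  2.47 -0.09  0.38  1.67]
```

send_rows --pt "0.02 0 0 30 10 14 0.05" --pt "0.035 0.003 0.005 62 20 29 0.05" --pt "0.035 0.003 0.005 94 31 45 0.05" --pt "0.035 0.003 0.005 126 42 60 0.05" --pt "0.035 0.003 0.005 155 51 74 0.05"

```text
time: 28.42
position: [0.5893, 0.0771, 0.2393]
eef_rot: [0.723, -0.248, 0.21, -0.609]
contact_force: [0.7, 0.4, -1.2]
finger_gap: 0.0126
```

```bash
python3 - <<'E'
from h import *
plan(gp(.6609,-.0344,.25,-1.403,.91))
E
```

```text
[0.001, 0.001, -0.003] [122.0, 53.1, 40.3] dist 139
```

send_rows --pt "0 0 0 30 13 10 0.05" --pt "0 0 0 62 27 20 0.05" --pt "0 0 0 95 40 31 0.05" --pt "0 0 0 115 50 38 0.05" --pt "0 0 0 122 53 40 0.05"

```text
time: 28.83
position: [0.6775, -0.0353, 0.2396]
eef_rot: [0.723, -0.248, 0.209, -0.611]
contact_force: [-0.1, 0.2, 0.6]
finger_gap: 0.0124
```

send_rows --pt "0 0 0 0 0 0 0.05" --pt "0 0 0 0 0 0 0.05"

```text
time: 29.0
position: [0.6773, -0.0352, 0.2397]
eef_rot: [0.723, -0.248, 0.21, -0.61]
contact_force: [-0.6, 1.0, -0.6]
finger_gap: 0.0126
```

```bash
python3 - <<'E'
from h import *
plan(gp(.6609,-.0344,.23,-1.403,.91),gp(.6609,-.0344,.14,-1.403,.91))
E
```

```text
[-0.0, -0.0, -0.0] [-3.5, 12.3, -17.5] dist 22
[0.0, 0.0, 0.0] [0.0, 55.2, -71.1] dist 90
```

send_rows --pt "0 0 0 -3.5 3 -4 0.05" --pt "0 0 0 -3.5 7 -9 0.05" --pt "0 0 0 -3.5 11 -15 0.05" --pt "0 0 0 -3.5 13 -18 0.05" --pt "0 0 0 -3.5 13 -18 0.05"

```text
time: 29.42
position: [0.6746, -0.0299, 0.2159]
eef_rot: [0.723, -0.248, 0.21, -0.609]
contact_force: [0.0, -0.3, -1.2]
finger_gap: 0.0123
```

```bash
python3 - <<'E'
from h import *
plan(gp(.6609,-.0344,.14,-1.403,.91))
E
```

```text
[0.002, -0.0, -0.003] [2.3, 54.5, -68.6] dist 88
```

send_rows --pt "0 0 0 1.5 2 -2 0.05" --pt "0 0 0 1.5 6 -8 0.05" --pt "0 0 0 1.5 11 -14 0.05" --pt "0 0 0 1.5 16 -20 0.05" --pt "0 0 0 1.5 21 -27 0.05"

```text
time: 29.83
position: [0.675, -0.0309, 0.1821]
eef_rot: [0.723, -0.248, 0.21, -0.609]
contact_force: [0.6, 1.1, -0.5]
finger_gap: 0.0123
```

```bash
python3 - <<'E'
from h import *
plan(gp(.6609,-.0344,.141,-1.403,.91))
E
```

```text
[0.001, 0.001, -0.003] [1.1, 32.8, -41.3] dist 53
```

send_rows --pt "0 0 0 1 7 -9 0.05" --pt "0 0 0 1 14 -18 0.05" --pt "0 0 0 1 22 -28 0.05" --pt "0 0 0 1 28 -35 0.05" --pt "0 0 0 1 31 -39 0.05"

```text
time: 30.25
position: [0.6751, -0.0312, 0.131]
eef_rot: [0.723, -0.248, 0.21, -0.609]
contact_force: [-0.6, 1.0, -0.1]
finger_gap: 0.0129
```

send_rows --pt "0 0 0 0 0 0 0.2" --pt "0 0 0 0 0 0 0.28" --pt "0 0 0 0 0 0 0.28" --pt "0 0 0 0 0 0 0.28"

```text
time: 30.58
position: [0.6756, -0.0313, 0.132]
eef_rot: [0.724, -0.248, 0.209, -0.609]
contact_force: [-0.5, 0.4, 0.5]
finger_gap: 0.0238
```

send_rows --pt "0 0 0 0 -15 0 0.28" --pt "0 0 0 0 -35 0 0.28" --pt "0 0 0 0 -60 0 0.28" --pt "0 0 0 0 -80 0 0.28" --pt "0 0 0 0 -100 0 0.28"

```text
time: 31.0
position: [0.5972, -0.0449, 0.1947]
eef_rot: [0.724, -0.248, 0.209, -0.609]
contact_force: [-0.5, 0.7, -0.6]
finger_gap: 0.0238
```

```bash
python3 - <<'E'
from h import *
blockshift()
plan((.56,0.12,.25,-1.403,.45),gp(.485,.3309,.1175,-1.403,.3,.10))
E
```

```text
block shift px 0 0 score 1.0
[-0.462, 0.004, -0.001] [-169.0, -39.0, 37.2] dist 177
[-0.15, 0.0, 0.0] [-220.5, 22.4, -80.4] dist 236
```

send_rows --pt "-0.08 0 0 -34 -12 7 0.3" --pt "-0.17 0 0 -68 -20 15 0.3" --pt "-0.26 0 0 -105 -30 22 0.3" --pt "-0.35 0 0 -140 -39 30 0.3" --pt "-0.44 0 0 -169 -39 37 0.33"

```text
time: 31.47
position: [0.5737, 0.0561, 0.2247]
eef_rot: [0.69, -0.346, 0.296, -0.563]
contact_force: [0.8, 0.1, -0.7]
finger_gap: 0.0282
```

```bash
python3 - <<'E'
from h import *
plan(gp(.485,.3309,.1175,-1.403,.3,.11))
E
```

```text
[-0.326, 0.014, -0.029] [-287.0, -14.9, -64.7] dist 295
```

send_rows --pt "-0.08 0 0 -35 -8 -8 0.33" --pt "-0.16 0 0 -70 -15 -16 0.33" --pt "-0.24 0 -0.01 -105 -15 -24 0.33" --pt "-0.32 0.01 -0.02 -140 -15 -32 0.33" --pt "-0.326 0.014 -0.029 -178 -15 -40 0.33"

```text
time: 31.88
position: [0.5008, 0.2252, 0.2194]
eef_rot: [0.615, -0.453, 0.383, -0.52]
contact_force: [2.0, 0.5, 0.2]
finger_gap: 0.0284
```

```bash
python3 - <<'E'
from h import *
plan(gp(.485,.3309,.1175,-1.403,.3,.10))
E
```

```text
[-0.002, -0.001, 0.001] [-106.8, 16.9, -28.3] dist 112
```

send_rows --pt "0 0 0 -30 0 -8 0.33" --pt "0 0 0 -65 0 -17 0.33" --pt "0 0 0 -95 5 -25 0.33" --pt "0 0 0 -105 12 -28 0.33" --pt "0 0 0 -105 15 -28 0.33"

```text
time: 32.3
position: [0.4598, 0.3279, 0.1959]
eef_rot: [0.616, -0.454, 0.382, -0.518]
contact_force: [0.4, 0.1, 0.5]
finger_gap: 0.0283
```

send_rows --pt "0 0 0 0 0 0 0.33" --pt "0 0 0 0 0 0 0.33"

```text
time: 32.47
position: [0.4597, 0.3278, 0.1957]
eef_rot: [0.616, -0.454, 0.382, -0.518]
contact_force: [-0.8, -1.6, 0.5]
finger_gap: 0.0281
```

```bash
python3 - <<'E'
from h import *
plan(gp(.485,.3309,.1175,-1.403,.3))
E
```

```text
[-0.0, 0.004, -0.002] [1.3, 101.2, 1.2] dist 101
```

send_rows --pt "0 0.004 0 1.3 12 1 0.33" --pt "0 0.004 0 1.3 30 1 0.33" --pt "0 0.004 0 1.3 48 1 0.33" --pt "0 0.004 0 1.3 62 1 0.33" --pt "0 0.004 0 1.3 70 1 0.33"

```text
time: 32.88
position: [0.4816, 0.3285, 0.1268]
eef_rot: [0.614, -0.453, 0.384, -0.519]
contact_force: [0.9, 0.1, -0.8]
finger_gap: 0.0283
```

send_rows --pt "0 0 0 0 8 0 0.33" --pt "0 0 0 0 17 0 0.33" --pt "0 0 0 0 25 0 0.33" --pt "0 0 0 0 28 0 0.33" --pt "0 0 0 0 28 0 0.33"

```text
time: 33.3
position: [0.4896, 0.3295, 0.0992]
eef_rot: [0.614, -0.454, 0.384, -0.519]
contact_force: [-0.6, 0.2, -0.1]
finger_gap: 0.0282
```

```bash
python3 - <<'E'
from h import *
plan(gp(.485,.3309,.1175,-1.403,.3))
E
```

```text
[0.003, -0.002, 0.0] [-2.1, 0.3, 1.3] dist 2
```

send_rows --pt "0 0 0 -2 0 1.3 0.3" --pt "0 0 0 -2 0 1.3 0.15" --pt "0 0 0 -2 0 1.3 0.05" --pt "0 0 0 -2 0 1.3 0.05" --pt "0 0 0 -2 0 1.3 0.05"

```text
time: 33.72
position: [0.4908, 0.3321, 0.1002]
eef_rot: [0.614, -0.453, 0.384, -0.519]
contact_force: [0.5, 0.1, 0.8]
finger_gap: 0.0125
```

send_rows --pt "0 0 0 0 -10 3 0.05" --pt "0 0 0 0 -35 11 0.05" --pt "0 0 0 0 -65 20 0.05" --pt "0 0 0 0 -95 29 0.05" --pt "0 0 0 0 -124 38 0.05"

```text
time: 34.13
position: [0.4904, 0.3319, 0.2323]
eef_rot: [0.614, -0.453, 0.384, -0.519]
contact_force: [0.9, 0.5, 0.2]
finger_gap: 0.0125
```

send_rows --pt "0.1 0 0 10 2 8 0.05" --pt "0.22 0 0 30 5 16 0.05" --pt "0.34 0 0 55 8 26 0.05" --pt "0.46 0 0 80 11 37 0.05" --pt "0.58 0 0 105 15 48 0.05"

```text
time: 34.55
position: [0.5576, 0.2366, 0.2346]
eef_rot: [0.72, -0.256, 0.217, -0.608]
contact_force: [2.2, -1.2, -0.0]
finger_gap: 0.0125
```

```bash
python3 - <<'E'
from h import *
blockshift()
plan(gp(.6535,.0146,.26,-1.403,.91)); print(get_obs()['qpos'].round(2))
E
```

```text
block shift px 0 0 score 0.765
[0.027, 0.0, 0.001] [231.9, 45.0, 65.7] dist 245
[ 0.34 -0.34  2.31 -0.43  0.32  2.1 ]
```

send_rows --pt "0.02 0 0 30 4 6 0.05" --pt "0.027 0 0 64 10 14 0.05" --pt "0.027 0 0 98 16 22 0.05" --pt "0.027 0 0 132 22 30 0.05" --pt "0.027 0 0 155 26 38 0.05"

```text
time: 35.02
position: [0.5979, 0.1381, 0.2319]
eef_rot: [0.722, -0.25, 0.212, -0.609]
contact_force: [-0.1, 1.0, -0.3]
finger_gap: 0.0125
```

```bash
python3 - <<'E'
from h import *
blockshift()
plan(gp(.6535,.0146,.25,-1.403,.91))
E
```

```text
block shift px 5 -13 score 0.56
[0.004, 0.003, 0.001] [128.5, 34.5, 32.7] dist 137
```

send_rows --pt "0 0 0 30 8 7 0.05" --pt "0 0 0 65 17 15 0.05" --pt "0 0 0 98 26 24 0.05" --pt "0 0 0 120 32 30 0.05" --pt "0 0 0 127 34 32 0.05"

```text
time: 35.48
position: [0.6702, 0.0138, 0.2413]
eef_rot: [0.721, -0.249, 0.208, -0.612]
contact_force: [0.1, -0.2, -0.1]
finger_gap: 0.0129
```

send_rows --pt "0 0 0 0 0 0 0.05" --pt "0 0 0 0 0 0 0.05"

```text
time: 35.65
position: [0.6707, 0.0134, 0.2422]
eef_rot: [0.721, -0.249, 0.208, -0.612]
contact_force: [0.4, 0.3, 0.2]
finger_gap: 0.0126
```

```bash
python3 - <<'E'
from h import *
plan(gp(.6535,.0146,.23,-1.403,.91),gp(.6535,.0146,.141,-1.403,.91))
b=capture('side');a=capture('top')
T=cv2.imread('pics/s9.png')[178:205,212:250];I=b[:,:,::-1][160:225,195:270]
m=cv2.matchTemplate(np.ascontiguousarray(I),T,cv2.TM_CCOEFF_NORMED); _,v,_,l=cv2.minMaxLoc(m);print(l[0]-17,l[1]-18,v)
B=cv2.resize(b[80:220,200:300,::-1],None,fx=4,fy=4,interpolation=cv2.INTER_CUBIC)
A=cv2.resize(a[20:160,250:350,::-1],None,fx=4,fy=4,interpolation=cv2.INTER_CUBIC)
cv2.imwrite('pics/m10.png',np.hstack([A,B]))
E
```

```text
[-0.0, 0.002, 0.005] [-4.2, 13.2, -19.9] dist 24
[0.0, 0.0, 0.0] [0.0, 54.6, -70.3] dist 89
0 0 0.9969943165779114
```

View pics/m10.png

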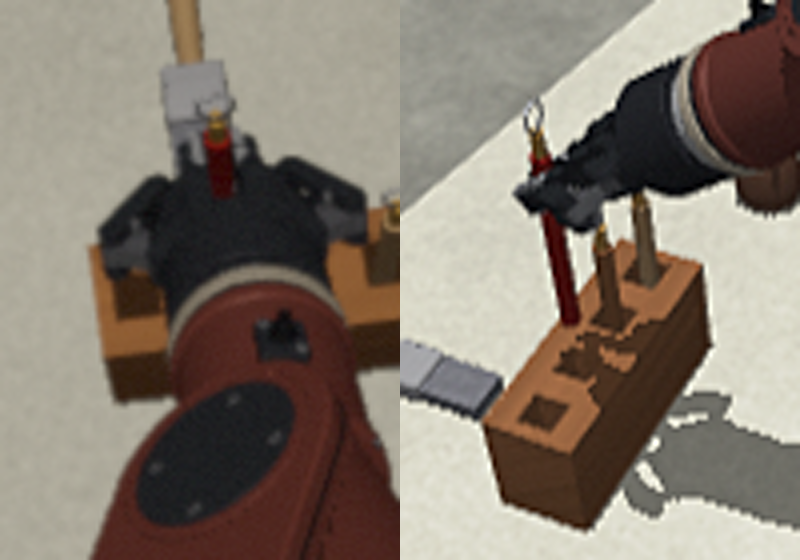

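The block hasn't moved and two tools stand in it. The red tool hangs upright just above the third well, so I'll insert it.

send_rows --pt "0 0 0.005 -4 3 -4 0.05" --pt "0 0 0.005 -4 7 -10 0.05" --pt "0 0 0.005 -4 11 -16 0.05" --pt "0 0 0.005 -4 14 -20 0.05" --pt "0 0 0.005 -4 14 -20 0.05"

```text
time: 36.17
position: [0.6664, 0.0207, 0.2146]
eef_rot: [0.724, -0.25, 0.21, -0.608]
contact_force: [0.3, 0.5, -1.4]
finger_gap: 0.0129
```

```bash
python3 - <<'E'
from h import *
plan(gp(.6535,.0146,.141,-1.403,.91))
E
```

```text
[0.003, 0.003, -0.005] [3.9, 53.5, -66.3] dist 85
```

send_rows --pt "0 0 0 3 0 0 0.05" --pt "0 0 0 3 0 0 0.05" --pt "0 0 0 3 0 0 0.05"

```text
time: 36.42
position: [0.667, 0.0179, 0.215]
eef_rot: [0.724, -0.249, 0.21, -0.608]
contact_force: [-0.4, 0.7, -0.6]
finger_gap: 0.0128
```

```bash
python3 - <<'E'
from h import *
plan(gp(.6535,.0146,.141,-1.403,.91))
E
```

```text
[0.003, 0.004, -0.005] [1.0, 53.6, -66.8] dist 86
```

send_rows --pt "0 0 0 1 2 -2 0.05" --pt "0 0 0 1 6 -8 0.05" --pt "0 0 0 1 11 -14 0.05" --pt "0 0 0 1 16 -20 0.05" --pt "0 0 0 1 21 -26 0.05"

```text
time: 36.83
position: [0.668, 0.0167, 0.1816]
eef_rot: [0.724, -0.249, 0.209, -0.608]
contact_force: [0.5, 0.3, -0.3]
finger_gap: 0.0126
```

```bash
python3 - <<'E'
from h import *
plan(gp(.6535,.0146,.141,-1.403,.91))
E
```

```text
[0.002, 0.004, -0.004] [-0.4, 32.4, -41.0] dist 52
```

send_rows --pt "0 0 0 0 7 -9 0.05" --pt "0 0 0 0 14 -18 0.05" --pt "0 0 0 0 22 -28 0.05" --pt "0 0 0 0 28 -35 0.05" --pt "0 0 0 0 31 -39 0.05"

```text
time: 37.25
position: [0.668, 0.0165, 0.1302]
eef_rot: [0.724, -0.25, 0.21, -0.608]
contact_force: [0.2, -0.4, -1.2]
finger_gap: 0.0126
```

send_rows --pt "0 0 0 0 0 0 0.2" --pt "0 0 0 0 0 0 0.28" --pt "0 0 0 0 0 0 0.28" --pt "0 0 0 0 0 0 0.28"

```text
time: 37.58
position: [0.6685, 0.0162, 0.1312]
eef_rot: [0.724, -0.249, 0.209, -0.609]
contact_force: [0.6, 0.1, 0.9]
finger_gap: 0.0243
```

send_rows --pt "0 0 0 0 -15 0 0.28" --pt "0 0 0 0 -35 0 0.28" --pt "0 0 0 0 -60 0 0.28" --pt "0 0 0 0 -80 0 0.28" --pt "0 0 0 0 -100 0 0.28"

```text
time: 38.0
position: [0.5903, 0.0026, 0.1939]
eef_rot: [0.724, -0.25, 0.209, -0.609]
contact_force: [0.6, 0.2, 0.1]
finger_gap: 0.0242
```

```bash
python3 - <<'E'
from h import *
blockshift()
plan((.53,0.18,.25,-1.403,.45))
E
```

```text
block shift px 0 0 score 0.989
[-0.461, 0.006, -0.001] [-185.1, -55.7, 25.3] dist 195
```

send_rows --pt "-0.08 0 0 -34 -15 5 0.3" --pt "-0.17 0 0 -68 -28 10 0.3" --pt "-0.26 0 0 -105 -40 15 0.3" --pt "-0.35 0 0 -145 -50 20 0.3" --pt "-0.45 0 0 -185 -56 25 0.33"

```text
time: 38.47
position: [0.5583, 0.0988, 0.2207]
eef_rot: [0.695, -0.341, 0.291, -0.562]
contact_force: [-0.2, 0.1, -0.4]
finger_gap: 0.0285
```

```bash
python3 - <<'E'
from h import *
plan(gp(.4761,.3806,.1175,-1.403,.3,.11))
E
```

```text
[-0.341, 0.019, -0.034] [-292.9, -12.8, -54.8] dist 298
```

send_rows --pt "-0.08 0 0 -35 -15 -7 0.33" --pt "-0.16 0 0 -70 -25 -14 0.33" --pt "-0.24 0.01 -0.01 -105 -25 -20 0.33" --pt "-0.32 0.019 -0.03 -140 -20 -26 0.33" --pt "-0.341 0.019 -0.034 -180 -15 -34 0.33"

```text
time: 38.88
position: [0.4891, 0.2708, 0.2193]
eef_rot: [0.615, -0.452, 0.383, -0.52]
contact_force: [1.0, 0.4, 0.2]
finger_gap: 0.0278
```

```bash
python3 - <<'E'
from h import *
plan(gp(.4761,.3806,.1175,-1.403,.3,.10))
E
```

```text
[-0.003, -0.001, 0.0] [-110.4, 17.8, -25.0] dist 115
```

send_rows --pt "0 0 0 -30 0 -7 0.33" --pt "0 0 0 -65 0 -15 0.33" --pt "0 0 0 -97 5 -22 0.33" --pt "0 0 0 -108 12 -25 0.33" --pt "0 0 0 -108 16 -25 0.33"

```text
time: 39.3
position: [0.4508, 0.3772, 0.1958]
eef_rot: [0.616, -0.453, 0.382, -0.519]
contact_force: [-0.1, -0.0, 0.2]
finger_gap: 0.0284
```

send_rows --pt "0 0 0 0 0 0 0.33" --pt "0 0 0 0 0 0 0.33"

```text
time: 39.47
position: [0.4507, 0.377, 0.1954]
eef_rot: [0.616, -0.454, 0.382, -0.518]
contact_force: [0.4, 0.3, -0.4]
finger_gap: 0.0281
```

```bash
python3 - <<'E'
from h import *
plan(gp(.4761,.3806,.1175,-1.403,.3))
E
```

```text
[-0.001, 0.003, -0.002] [0.9, 101.0, 1.4] dist 101
```

send_rows --pt "0 0.003 0 0 12 1 0.33" --pt "0 0.003 0 0 30 1 0.33" --pt "0 0.003 0 0 48 1 0.33" --pt "0 0.003 0 0 62 1 0.33" --pt "0 0.003 0 0 70 1 0.33"

```text
time: 39.88
position: [0.4725, 0.379, 0.1266]
eef_rot: [0.614, -0.453, 0.384, -0.52]
contact_force: [0.2, -0.1, -0.8]
finger_gap: 0.0284
```

send_rows --pt "0 0 0 -1 8 1 0.33" --pt "0 0 0 -1 17 1 0.33" --pt "0 0 0 -1 25 1 0.33" --pt "0 0 0 -1 28 1 0.33" --pt "0 0 0 -1 28 1 0.33"

```text
time: 40.3
position: [0.4813, 0.3812, 0.0992]
eef_rot: [0.614, -0.454, 0.384, -0.519]
contact_force: [0.1, -0.5, -0.1]
finger_gap: 0.0282
```

```bash
python3 - <<'E'
from h import *
plan(gp(.4761,.3806,.1175,-1.403,.3))
E
```

```text
[0.002, -0.001, 0.0] [-0.3, -0.0, 0.4] dist 1
```

send_rows --pt "0 0 0 0 0 0 0.2" --pt "0 0 0 0 0 0 0.05" --pt "0 0 0 0 0 0 0.05" --pt "0 0 0 0 0 0 0.05" --pt "0 0 0 0 0 0 0.05"

```text
time: 40.72
position: [0.4814, 0.3814, 0.0997]
eef_rot: [0.614, -0.453, 0.384, -0.519]
contact_force: [-0.7, -0.5, -0.2]
finger_gap: 0.0123
```

send_rows --pt "0 0 0 0 -10 3 0.05" --pt "0 0 0 0 -35 11 0.05" --pt "0 0 0 0 -65 20 0.05" --pt "0 0 0 0 -95 29 0.05" --pt "0 0 0 0 -124 38 0.05"

```text
time: 41.13
position: [0.481, 0.3813, 0.2319]
eef_rot: [0.615, -0.453, 0.384, -0.519]
contact_force: [1.0, 0.5, -0.9]
finger_gap: 0.0127
```

send_rows --pt "0.1 0 0 15 2 6 0.05" --pt "0.22 0 0 40 4 12 0.05" --pt "0.34 0 0 70 6 20 0.05" --pt "0.46 0 0 102 8 28 0.05" --pt "0.58 0 0 134 11 36 0.05"

```text
time: 41.55
position: [0.5405, 0.2556, 0.2346]
eef_rot: [0.72, -0.255, 0.216, -0.607]
contact_force: [1.9, -2.2, 0.7]
finger_gap: 0.0129
```

```bash
python3 - <<'E'
from h import *
blockshift()
plan(gp(.6455,.0636,.26,-1.403,.91)); print(get_obs()['qpos'].round(2))
print('cup',px2w('top',[[258/1.25,78/1.25]],.085))
E
```

```text
block shift px 0 0 score 0.859
[0.03, 0.002, 0.002] [202.0, 55.5, 77.8] dist 223
[ 0.41 -0.36  2.33 -0.56  0.36  2.25]
cup [[0.72213286 0.25375393 0.085     ]]
```

send_rows --pt "0.02 0 0 30 6 8 0.05" --pt "0.03 0 0 64 14 18 0.05" --pt "0.03 0 0 98 23 30 0.05" --pt "0.03 0 0 125 32 42 0.05" --pt "0.03 0 0 145 40 55 0.05"

```text
time: 42.02
position: [0.5953, 0.1544, 0.2327]
eef_rot: [0.722, -0.251, 0.21, -0.61]
contact_force: [0.4, -0.1, -1.1]
finger_gap: 0.0126
```

```bash
python3 - <<'E'
from h import *
plan(gp(.6455,.0636,.25,-1.403,.91))
E
```

```text
[0.006, 0.002, 0.0] [98.0, 35.4, 34.7] dist 110
```

send_rows --pt "0.006 0 0 25 9 9 0.05" --pt "0.006 0 0 55 20 19 0.05" --pt "0.006 0 0 80 29 28 0.05" --pt "0.006 0 0 93 34 34 0.05" --pt "0.006 0 0 96 35 34 0.05"

```text
time: 42.43
position: [0.6621, 0.0645, 0.2411]
eef_rot: [0.722, -0.247, 0.207, -0.612]
contact_force: [0.4, 0.1, 1.1]
finger_gap: 0.0125
```

send_rows --pt "0 0 0 0 0 0 0.05" --pt "0 0 0 0 0 0 0.05"

```text
time: 42.6
position: [0.6622, 0.0643, 0.2418]
eef_rot: [0.722, -0.247, 0.207, -0.612]
contact_force: [0.3, -0.2, -0.3]
finger_gap: 0.0126
```

```bash
python3 - <<'E'
from h import *
plan(gp(.6455,.0636,.23,-1.403,.91))
b=capture('side');cv2.imwrite('pics/s11.png',b[:,:,::-1])
T=cv2.imread('pics/s9.png')[182:215,218:250];I=b[:,:,::-1][165:232,200:270]
m=cv2.matchTemplate(np.ascontiguousarray(I),T,cv2.TM_CCOEFF_NORMED); _,v,_,l=cv2.minMaxLoc(m);print(l[0]-18,l[1]-17,v)
E
```

```text
[-0.005, 0.001, 0.004] [-2.2, 13.0, -19.6] dist 24
0 0 0.9692498445510864
```

send_rows --pt "-0.005 0 0.004 0 3 -4 0.05" --pt "-0.005 0 0.004 0 7 -10 0.05" --pt "-0.005 0 0.004 0 11 -16 0.05" --pt "-0.005 0 0.004 0 13 -19 0.05" --pt "-0.005 0 0.004 0 13 -19 0.05"

```text
time: 43.07
position: [0.6593, 0.066, 0.2165]
eef_rot: [0.723, -0.249, 0.21, -0.609]
contact_force: [0.6, -0.1, 0.2]
finger_gap: 0.0124
```

send_rows --pt "0 0 0 0 0 0 0.05"

```text
time: 43.15
position: [0.6591, 0.0667, 0.2165]
eef_rot: [0.723, -0.249, 0.21, -0.609]
contact_force: [0.2, 0.1, -0.3]
finger_gap: 0.0127
```

```bash
python3 - <<'E'
from h import *
plan(gp(.6455,.0636,.14,-1.403,.91))
E
```

```text
[0.003, 0.002, -0.003] [0.9, 55.2, -68.8] dist 88
```

send_rows --pt "0 0 0 1 2 -2 0.05" --pt "0 0 0 1 6 -8 0.05" --pt "0 0 0 1 11 -14 0.05" --pt "0 0 0 1 16 -20 0.05" --pt "0 0 0 1 21 -26 0.05"

```text
time: 43.57
position: [0.66, 0.0659, 0.1833]
eef_rot: [0.724, -0.249, 0.21, -0.609]
contact_force: [0.3, 0.2, 0.2]
finger_gap: 0.0125
```

```bash
python3 - <<'E'
from h import *
plan(gp(.6455,.0636,.14,-1.403,.91))
E
```

```text
[0.002, 0.003, -0.003] [-0.1, 34.1, -43.1] dist 55
```

send_rows --pt "0 0 0 0 7 -9 0.05" --pt "0 0 0 0 14 -18 0.05" --pt "0 0 0 0 22 -28 0.05" --pt "0 0 0 0 28 -35 0.05" --pt "0 0 0 0 32 -40 0.05"

```text
time: 43.98
position: [0.6604, 0.066, 0.1311]
eef_rot: [0.723, -0.249, 0.21, -0.609]
contact_force: [0.1, 0.7, -0.6]
finger_gap: 0.0123
```

send_rows --pt "0 0 0 0 0 0 0.2" --pt "0 0 0 0 0 0 0.28" --pt "0 0 0 0 0 0 0.28" --pt "0 0 0 0 0 0 0.28"

```text
time: 44.32
position: [0.661, 0.0659, 0.1322]
eef_rot: [0.724, -0.249, 0.209, -0.609]
contact_force: [0.0, -0.2, 0.8]
finger_gap: 0.0239
```

send_rows --pt "0 0 0 0 -15 0 0.28" --pt "0 0 0 0 -35 0 0.28" --pt "0 0 0 0 -60 0 0.28" --pt "0 0 0 0 -80 0 0.28" --pt "0 0 0 0 -100 0 0.28"

```text
time: 44.73
position: [0.5826, 0.0522, 0.1948]
eef_rot: [0.723, -0.249, 0.209, -0.609]
contact_force: [0.1, -0.4, 1.1]
finger_gap: 0.0239
```

send_rows --pt "-0.1 0 0 0 -25 10 0.28" --pt "-0.2 0 0 0 -50 0 0.28" --pt "-0.3 0 0 0 -75 -20 0.28" --pt "-0.4 0 0 0 -90 -30 0.28" --pt "-0.5 0 0 0 -100 -40 0.28"

```text
time: 45.15
position: [0.479, 0.0325, 0.2286]
eef_rot: [0.643, -0.413, 0.345, -0.545]
contact_force: [0.7, 0.1, -0.1]
finger_gap: 0.0237
```

send_rows --pt "0 0 0 0 -3 0 0.28" --pt "0 0 0 0 -3 0 0.28" --pt "0 0 0 0 -3 0 0.28"

```text
time: 45.4
position: [0.4781, 0.0327, 0.2313]
eef_rot: [0.644, -0.412, 0.344, -0.546]
contact_force: [0.3, -0.4, -1.0]
finger_gap: 0.024
```

```bash
python3 - <<'E'
from h import *
b=capture('side');a=capture('top')
B=cv2.resize(b[90:290,180:380,::-1],(400,400),interpolation=cv2.INTER_CUBIC)
A=cv2.resize(a[40:220,120:500,::-1],(800,379)[:2],interpolation=cv2.INTER_CUBIC)
cv2.imwrite('pics/f_top.png',A)
cv2.imwrite('pics/f_side.png',cv2.resize(b[80:330,150:450,::-1],(720,600),interpolation=cv2.INTER_CUBIC))
E
```

```text
(no output)
```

View pics/f_side.png

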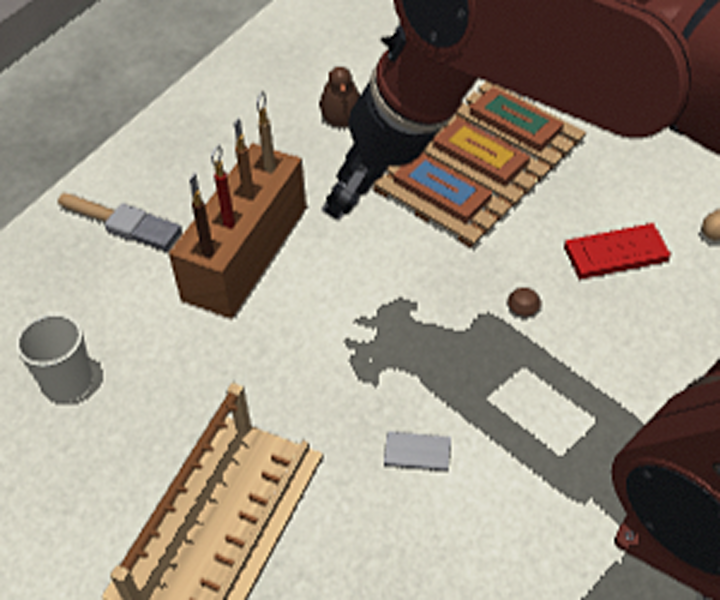

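View pics/f_top.png

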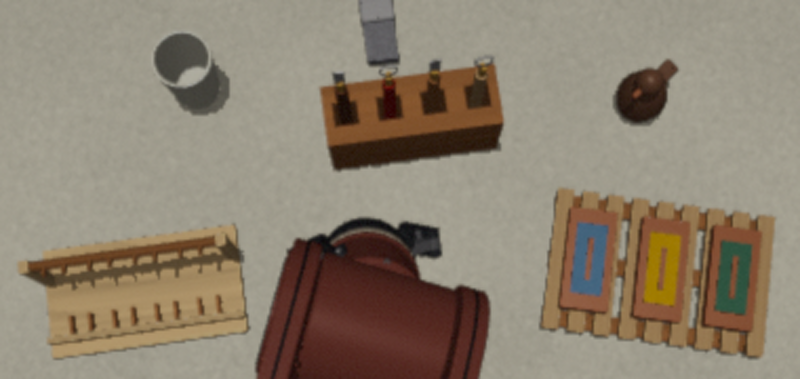

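All four tools stand in the upright block at (200–265, 95–255) in the side picture. The rest is empty, the three tiles lie flat on the rack, and the bird and cup are in place. The arm is clear of everything, so I'm handing in.

```bash
python3 -c "
from station import *
print(job_done())"
```

```text
the job is handed in; nothing more can be done
None
```

The job is done and handed in at about 45 s of the 210 s limit; the hand-in itself reports no verdict.

- **Tiles:** I took the green, yellow and blue tiles off from the top, one at a time. They lie flat and side by side on the rack. After the yellow tile came off, the blue one measured within about 1 mm of its earlier position.
- **Tools:** All four tools stand in the block's wells, foot down and metal end up.
- **Block:** By the time I brought the first tool, it had been knocked about 2–3 cm aside. I measured it again and it did not move after that; it is still upright.
- **Last checks:** The final side and top pictures show the tool rest empty, the bird and cup unmoved, and the arm clear of everything. The largest outside force I read was about 6 N, as the fingers closed on the yellow tile. Nothing in the last checks failed. Two mid-run block readings had low match scores because the arm was in view (0.77 and 0.56, the second giving a false shift). A closer look before inserting showed no movement.

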